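# Fit the suction nozzle to the bench dust extractor

### The arm

A 6-joint arm with a two-finger parallel gripper is mounted at the origin on the work surface. World frame = base frame: x ahead of the robot, y to its left, z up, the work surface at z = 0. Lengths are in m, angles in rad, forces in N, time in s.
With the tool pointing down it reaches from about 0.35 to 0.725 m from the base axis. Payload 4.3 kg.
Tool frame: the origin (TCP) lies on the centre line of the jaws, within the pads' length; the fingertips stand 25 mm ahead of it and the grasp point (between the pads) lies 6 mm ahead of it (tip_reach is the z of the fingertips in the tool frame, in m); z points along the fingers, y is the line along which they close (so a half turn about z gives the same grasp; the last joint's range is limited). The gripper opens to 85 mm and grips with 20 to 120 N. Pads are 22 mm wide; open, the fingers measure 114 mm over their backs; the gripper's body (76 mm by 85 mm) begins 54 mm behind the grasp point. The pads swing forward as they close: fully open they stand 13 mm farther back than shut.
Start: joints at [-1.386, 0.377, 0.081, 1.274, 0, 1.46], TCP at [0.167, -0.55, 0.256] pointing down, gripper open.
Joint ranges: [-2.72, 2.72], [-0.84, 1.66], [-1.02, 1.22], [-1.77, 2.12], [-1.37, 1.28], [-3.14, 3.14]. Speed limits (rad/s): [2.57, 2.57, 3.14, 3.14, 3.14, 3.14].

### API

Orientations are given as a unit quaternion [w, x, y, z].
In Python, from rig import observe, read_camera, camera_params, close_job, tip_reach gives the robot as it stands.
- The arm moves only by the tool jog_arm, never from a script. Its argument "motion" is a list of rows, each an object of numbers: "wx", "wy", "wz": the turn, a rotation vector about the tool's x, y, z in degrees; "dx", "dy", "dz": the shift along the tool's x, y, z in mm; "hand": the finger opening in mm, from 0 to 85.4. A call has 1 to 12 rows; each row shifts and turns the commanded pose from where the row before left it, along the tool's axes as they then stand; what a row does not reach is not made up. A row lasts 1/8 s, in which the tool goes at most 62.5 mm and 10.7 degrees, less where a joint would pass 70% of its speed; a pose out of reach is approached as far as the arm can. A call with a gripper value outside its range is refused whole. The fingers move at their own pace and stop on an object; "force" is the grip in N (left out, the last holds). Time passes only in rows, so rows that do not move let the fingers close. It gives the time, the measured TCP pose, the force, the opening and the grip force at its end, in the units of the state.
- observe(): the state, without advancing time (a new reading comes with each control period).
- read_camera(name): name is "scene" or "top" or "wrist"; returns the picture (400x640x3 uint8, red, green, blue); there is no depth.
- camera_params(name): a dict with "intrinsics" (3x3 intrinsics, pixels), "xyz" and "attitude" of the camera in the world. Camera axes: x right, y down, z forward; pixel columns grow to the right and rows downward; lengths in m; the calibration is good to about 2 mm. A picture is of the moment at which its call begins: read the wrist's pose just before it. camera_params takes no time and is no camera call; for the wrist camera it gives the pose at the moment of the call.
- close_job(): hands the job in; it is judged then, once.
The state is a dict: "time_s": time; "joint_positions": joint angles; "qd": joint speeds; "tau": joint torques, N m; "eef_pos": TCP position; "tcp_rot": TCP orientation; "ft_force": force on the tool from outside, world axes, zero at the start; "torque": the same for the moment, N m; "finger_gap": opening from 0.0 (shut) to 1.0 (fully open); "grip_force": force on a finger pad.
Only numpy, scipy, OpenCV 4.12 (cv2) and the standard library are available. Lean on these libraries where they do the work, as an engineer would, in place of code of your own. Each camera call takes 0.05 s, during which the arm holds its last target. There are 200 camera calls.

### The job

Fit the grey suction nozzle onto the spigot of the bench dust extractor: draw it out of the pigeonhole rack by its wide mouth end, lay it flat on the bench and let go, then take it again nearer its narrow tip and push its mouth over the spigot until it is fully home against the housing, and let go. The guard cheeks beside the spigot leave no room for fingers at the mouth. Leave the other things in the rack, the mug and the glue bottle where they are.

Things in the scene. Friction and masses are not known exactly. Their poses are not given: they have to be found in the camera images.
- nozzle: Suction nozzle: rigid grey plastic rectangular duct 185 mm long, 0.11 kg, lying flat in one bay of the rack, mouth end sticking out 62 to 78 mm. From the mouth 44 mm wide, 40 mm high for 130 mm, then steps down to a narrow tip 26 mm wide, 24 mm high (last 42 mm); underside flat all along. Origin: centre of underside at mid-length, 92.5 mm from the mouth. +x: mouth to tip, +y across, +z up.
- nozzle_mouth (a point): Centre of the nozzle's open mouth, in the plane of its rim, 20 mm above its underside. Walls 3 mm: a bore 38 mm wide and 34 mm high, 75 mm deep.
- nozzle_tip (a point): Centre of the end face of the nozzle's narrow tip, 12 mm above its underside.
- rack: Low white pigeonhole rack, fixed, 261 mm wide, 150 deep, 65 high. Three bays side by side (79 mm wide, 50 high inside, 85 between centres), open towards -x, floors 10 mm above the bench. In them, in any order and sticking out at the open face: nozzle, square wooden batten, flat aluminium channel. Origin: centre of footprint on the bench; +y along the width; open face 75 mm along -x from it.
- port: Bench dust extractor, fixed: white housing 180 mm wide, 130 deep, 125 high. A spigot sticks out of its front face along -x. Beside the spigot two steel guard cheeks, 6 mm thick, 92 mm high, reach 85 mm out from the face; 54 mm clear between them, open above, floor 28 mm above the bench. Origin: on the bench below the spigot's root, in the plane of the face.
- port_root (a point): Centre of the spigot's root in the plane of the housing's face, 65 mm above the bench. The mouth's centre comes here when the nozzle is fully home: the rim slides freely up to the face and stops hard there (no spring or click), nozzle +x along port -x, its last 100 mm clear of the cheeks. Let go, it droops up to 3 degrees and stays.
- port_tip (a point): Centre of the spigot's free end, 55 mm out from the face. The spigot is level, grey plastic, rectangular, 36 mm wide and 32 mm high (1 mm clearance a side in the nozzle's bore); its last 3 mm taper by 1 mm a side.
- batten: Bystander in the rack: square wooden batten 185 x 30 x 30 mm lying in a bay. Origin: centre of the underside.
- channel: Bystander in the rack: flat aluminium U-channel, 185 mm long, 50 mm wide, 22 mm high, open side up. Origin: centre of the underside.
- mug: Bystander: white mug, 80 mm across, 90 mm high, standing on the bench beyond the work. Origin: centre of the foot.
- glue: Bystander: white glue bottle, 56 mm across, 150 mm high, standing on the bench. Origin: centre of the foot.
Not all that is in view belongs to the job. Leave any green look-alike of the nozzle alone.

How it is judged:
On the way:
1. the nozzle lies flat on the bench, clear of the rack, and has been let go (height (world z) of nozzle below 0.004 m and angle between nozzle's own z axis and vertical below 0.05 rad and x of nozzle_tip in the frame of rack below -0.075 m and contact force between the fingers and nozzle below 0.05 N), for 0.1 s.
At the end, for the whole second after the job is handed in: The nozzle sits on the spigot with its rim within 2.5 mm of the housing's face, its mouth centre within 6 mm of the spigot's root and its length within 0.08 rad of the spigot's, at rest and let go (x of nozzle_mouth in the frame of port above -0.0025 m and distance between nozzle_mouth and port_root below 0.006 m and angle between the x axis of nozzle and the x axis of port, either way round below 0.08 rad and linear speed of nozzle below 0.01 m/s and contact force between the fingers and nozzle below 0.05 N); the robot touches nothing.
It fails at once if the batten is shifted by more than 30 mm (distance of batten from where it was at the start of the episode above 0.03 m).
It fails at once if the channel is shifted by more than 30 mm (distance of channel from where it was at the start of the episode above 0.03 m).
It fails at once if the mug is shifted by more than 30 mm (distance of mug from where it was at the start of the episode above 0.03 m).
It fails at once if the glue is shifted by more than 30 mm (distance of glue from where it was at the start of the episode above 0.03 m).
It also fails if it takes over 48 s, if anything falls off the work surface, if the arm or the gripper's body presses on something with over 40 N, if the wrist force passes 120 N, or if a joint passes its speed limit or range.

## Working session

There is one attempt and no reset: what is moved stays moved. The work goes in short steps, Python scripts to look and compute and a tool call to move; the robot and the scene stay as the last step left them, time stands still between calls to the robot, and variables do not carry over. Pictures are saved under pics/ and viewed, at most 10 in all, crops included, and the job is handed in when it is done.

Besides the shell and the picture viewer there is one more tool, called after ">>>" as name(argument=value, ...), one argument or row to a line, values as JSON. jog_arm: Moves the arm, as the interface text tells. Its arguments: {"type":"object","properties":{"motion":{"type":"array"},"force":{"type":"number"}},"required":["motion"]}

```bash
mkdir -p pics
python3 - <<'E'
from rig import *
import cv2
print(observe()); print(tip_reach)
for n in ("scene","top"):
    print(n,camera_params(n)); cv2.imwrite(f"pics/{n}0.png",read_camera(n)[:,:,::-1])
print(camera_params("wrist"))
E
```

```text
{'time_s': 0.0, 'joint_positions': array([-1.38630762e+00,  3.78092786e-01,  7.96310716e-02,  1.27442116e+00,
        5.68438755e-06,  1.46046030e+00]), 'qd': array([ 0.0008375 , -0.0007403 , -0.00025937,  0.00045004,  0.0005274 ,
       -0.00056378]), 'tau': array([ 1.38108174e-05, -4.63610673e+01,  2.69870389e+01,  2.08019488e-02,
        8.71541602e-06,  6.48482143e-06]), 'eef_pos': array([ 0.1669535 , -0.54958863,  0.25534588]), 'tcp_rot': array([-1.04266391e-03,  9.89153921e-01,  1.46878974e-01, -3.58317413e-05]), 'ft_force': array([-0.72470175,  0.59986618, -0.38782842]), 'torque': array([-0.01021137, -0.02624724, -0.00424186]), 'grip_force': 0.0, 'finger_gap': 0.9986193874463188}
0.025
scene {'intrinsics': array([[515.15634369,   0.        , 311.79036119],
       [  0.        , 515.15634369, 197.378771  ],
       [  0.        ,   0.        ,   1.        ]]), 'xyz': array([ 1.22055359, -0.63018648,  1.28119841]), 'attitude': array([-0.30456511,  0.86544682,  0.37345323, -0.13702032])}
top {'intrinsics': array([[391.07797682,   0.        , 318.90845667],
       [  0.        , 391.07797682, 199.63925824],
       [  0.        ,   0.        ,   1.        ]]), 'xyz': array([0.37973042, 0.0278725 , 1.15820588]), 'attitude': array([ 0.05107872, -0.70484644,  0.70625525, -0.04226096])}
{'intrinsics': array([[277.89973582,   0.        , 321.59430752],
       [  0.        , 277.89973582, 198.52290822],
       [  0.        ,   0.        ,   1.        ]]), 'xyz': array([ 0.2486295 , -0.52636236,  0.37206919]), 'attitude': array([ 0.13211827,  0.79255722, -0.58707257, -0.09870978])}
```

View pics/top0.png

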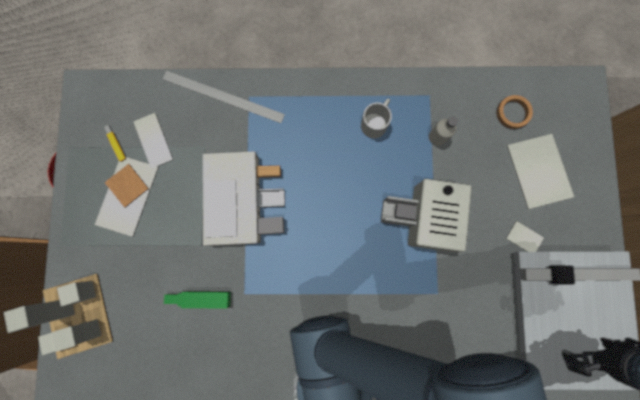

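View pics/scene0.png

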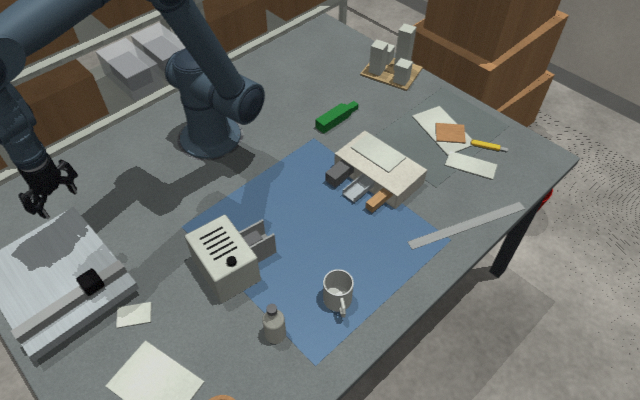

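The top view shows the rack at pixels (203–257, 152–245), opening to the right (world −y). The nozzle is the dark grey stub at (258–285, 226), the channel is at (272, 198) and the batten at (270, 171). The port is at (443, 215), with its spigot and cheeks at (383–418, 210) pointing left (+y). The mug is at (377, 120), the glue bottle at (444, 128) and the green decoy at (197, 300). The scene view agrees.

Next I'll measure all of these.

```bash
cat > h.py <<'E'
from rig import *
import numpy as np, cv2
from scipy.spatial.transform import Rotation as R
def rot(q): return R.from_quat(np.roll(q,-1)).as_matrix()
def ray(p,uv):
    d=np.linalg.inv(p["intrinsics"])@np.array([uv[0],uv[1],1.]); return p["xyz"],rot(p["attitude"])@d
def onz(p,uv,z):
    o,d=ray(p,uv); return o+d*(z-o[2])/d[2]
def proj(p,X):
    c=p["intrinsics"]@(rot(p["attitude"]).T@(np.array(X)-p["xyz"])); return c[:2]/c[2]
E
python3 - <<'E'
from h import *
np.set_printoptions(precision=4,suppress=True)
p=camera_params("top")
for n,uv,z in [("rack BL",(203,153.5),.065),("rack TR",(256.5,152.5),.065),("rack BR",(256.5,244),.065),("rack L bot",(203.5,245),.065),("mouth top",(285,218.5),.05),("mouth bot",(285,233.5),.05),
 ("cheek top end",(386,198),.092),("cheek bot end",(383,223),.092),("house tl",(422,180),.125),("house bl",(417,245),.125),("house tr",(471,186),.125)]:
    print(n,onz(p,uv,z))
im=cv2.imread("pics/top0.png")
cv2.imwrite("pics/crops.png",np.hstack([cv2.resize(im[150:250,250:300],None,fx=5,fy=5,interpolation=cv2.INTER_CUBIC),cv2.resize(im[170:270,375:480],None,fx=5,fy=5,interpolation=cv2.INTER_CUBIC)]))
w=camera_params("wrist");s=observe();T=rot(s["tcp_rot"]);print("cam in tool",T.T@(w["xyz"]-s["eef_pos"]),"\n",T.T@rot(w["attitude"]),"\ntool",T)
E
```

```text
rack BL [0.6598 0.3747 0.065 ]
rack TR [0.6621 0.2205 0.065 ]
rack BR [0.4009 0.2153 0.065 ]
rack L bot [0.3984 0.3633 0.065 ]
mouth top [0.4732 0.1381 0.05  ]
mouth bot [0.4306 0.1377 0.05  ]
cheek top end [ 0.5254 -0.1431  0.092 ]
cheek bot end [ 0.4568 -0.1334  0.092 ]
house tl [ 0.5692 -0.2351  0.125 ]
house bl [ 0.3966 -0.2159  0.125 ]
house tr [ 0.5525 -0.3646  0.125 ]
cam in tool [ 0.0849  0.0012 -0.1166] 
 [[ 0.0007 -0.9455 -0.3255]
 [ 1.      0.0005  0.0006]
 [-0.0004 -0.3255  0.9455]] 
tool [[ 0.9569  0.2906 -0.0003]
 [ 0.2906 -0.9569  0.0017]
 [ 0.0002 -0.0018 -1.    ]]
```

View pics/crops.png

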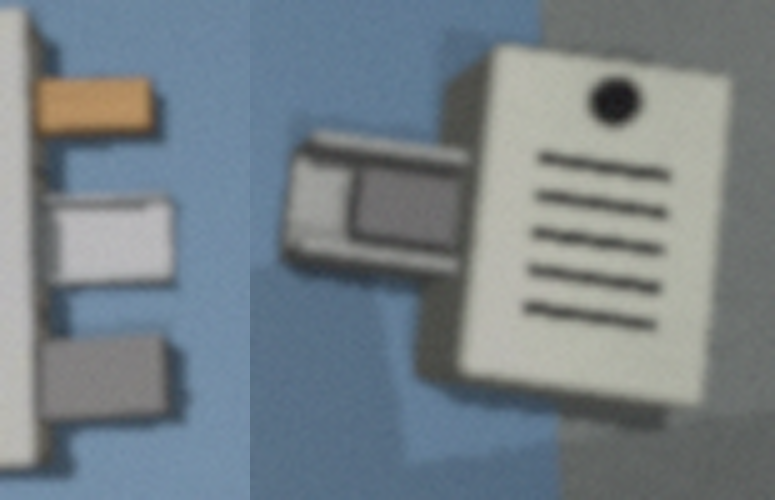

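The crop shows the nozzle mouth edge at about pixel (285, 218–233). The spigot lies between the cheeks, and the port is yawed about 6°. I'll move over the spigot for a wrist look.

>>> jog_arm(
  motion=[
    {"dx": 42, "dy": -27, "dz": 0},
    {"dx": 42, "dy": -27, "dz": 0},
    {"dx": 42, "dy": -27, "dz": 0},
    {"dx": 42, "dy": -27, "dz": 0},
    {"dx": 42, "dy": -27, "dz": 0},
    {"dx": 42, "dy": -27, "dz": 9},
    {"dx": 42, "dy": -27, "dz": 9},
    {"dx": 42, "dy": -27, "dz": 9},
    {"dx": 42, "dy": -27, "dz": 9},
    {"dx": 42, "dy": -27, "dz": 9},
    {"wz": -8},
    {"wz": -10},
  ],
)

```text
invalid input at $.motion[0]: expected keys wx, wy, wz, dx, dy, dz, hand
```

>>> jog_arm(
  motion=[
    {"wz": -10},
    {"wz": -10},
    {"wz": -10},
    {"wz": -10},
    {"wz": -9, "hand": 65},
    {},
    {},
  ],
)

```text
invalid input at $.motion[0]: expected keys wx, wy, wz, dx, dy, dz, hand
```

Run:
```python
from h import *
np.set_printoptions(precision=4,suppress=True)
s=observe();p=camera_params("wrist");im=read_camera("wrist");np.savez("w1.npz",im=im,**p)
print(s["time_s"],s["eef_pos"],rot(s["tcp_rot"]),s["joint_positions"],s["finger_gap"])
cv2.imwrite("pics/w1.png",im[:,:,::-1])
```

```text
0.1 [ 0.167  -0.5497  0.2555] [[ 0.9569  0.2906 -0.0003]
 [ 0.2906 -0.9569  0.0017]
 [ 0.0002 -0.0018 -1.    ]] [-1.3863  0.378   0.0798  1.2744  0.      1.4605] 1.000001087751314
```

View pics/w1.png

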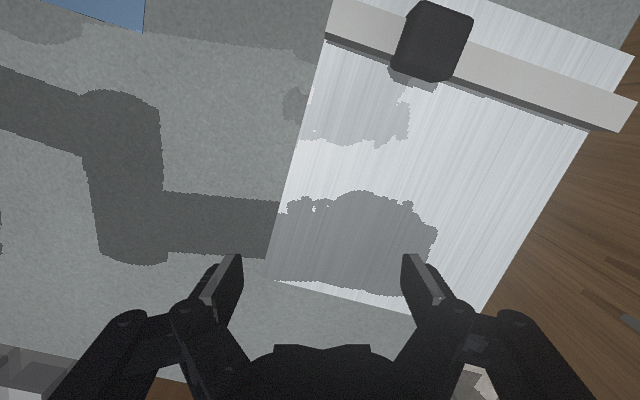

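The jog needs every key in each row. The wrist picture shows the fingers at the bottom (rows 250–400), so the camera sees the tool's +x side. I'll therefore turn tool x towards the port (yaw about −96°) so the spigot is visible during the fit.

>>> jog_arm(
  motion=[
    {"wx": 0, "wy": 0, "wz": 0, "dx": 43, "dy": -31, "dz": 0, "hand": 85},
    {"wx": 0, "wy": 0, "wz": 0, "dx": 43, "dy": -31, "dz": 0, "hand": 85},
    {"wx": 0, "wy": 0, "wz": 0, "dx": 43, "dy": -31, "dz": 0, "hand": 85},
    {"wx": 0, "wy": 0, "wz": 0, "dx": 43, "dy": -31, "dz": 0, "hand": 85},
    {"wx": 0, "wy": 0, "wz": 0, "dx": 43, "dy": -31, "dz": 0, "hand": 85},
    {"wx": 0, "wy": 0, "wz": 0, "dx": 43, "dy": -31, "dz": 9, "hand": 85},
    {"wx": 0, "wy": 0, "wz": 0, "dx": 43, "dy": -31, "dz": 9, "hand": 85},
    {"wx": 0, "wy": 0, "wz": 0, "dx": 43, "dy": -31, "dz": 9, "hand": 85},
    {"wx": 0, "wy": 0, "wz": 0, "dx": 43, "dy": -31, "dz": 9, "hand": 85},
    {"wx": 0, "wy": 0, "wz": 0, "dx": 43, "dy": -31, "dz": 9, "hand": 85},
    {"wx": 0, "wy": 0, "wz": -10, "dx": 0, "dy": 0, "dz": 0, "hand": 65},
    {"wx": 0, "wy": 0, "wz": -10, "dx": 0, "dy": 0, "dz": 0, "hand": 65},
  ],
)

```text
time_s: 1.65
eef_pos: [0.4885, -0.1276, 0.2107]
tcp_rot: [-0.0, 0.947, 0.32, -0.001]
ft_force: [0.3, 0.0, 0.1]
finger_gap: 0.758
grip_force: 0.0
```

>>> jog_arm(
  motion=[
    {"wx": 0, "wy": 0, "wz": -10, "dx": 0, "dy": 0, "dz": 0, "hand": 65},
    {"wx": 0, "wy": 0, "wz": -10, "dx": 0, "dy": 0, "dz": 0, "hand": 65},
    {"wx": 0, "wy": 0, "wz": -10, "dx": 0, "dy": 0, "dz": 0, "hand": 65},
    {"wx": 0, "wy": 0, "wz": -10, "dx": 0, "dy": 0, "dz": 0, "hand": 65},
    {"wx": 0, "wy": 0, "wz": -10, "dx": 0, "dy": 0, "dz": 0, "hand": 65},
    {"wx": 0, "wy": 0, "wz": -10, "dx": 0, "dy": 0, "dz": 0, "hand": 65},
    {"wx": 0, "wy": 0, "wz": -10, "dx": 0, "dy": 0, "dz": 0, "hand": 65},
    {"wx": 0, "wy": 0, "wz": -10, "dx": 0, "dy": 0, "dz": 0, "hand": 65},
    {"wx": 0, "wy": 0, "wz": -10, "dx": 0, "dy": 0, "dz": 0, "hand": 65},
    {"wx": 0, "wy": 0, "wz": -10, "dx": 0, "dy": 0, "dz": 0, "hand": 65},
    {"wx": 0, "wy": 0, "wz": -10, "dx": 0, "dy": 0, "dz": 0, "hand": 65},
    {"wx": 0, "wy": 0, "wz": -10, "dx": 0, "dy": 0, "dz": 0, "hand": 65},
  ],
)

```text
time_s: 3.15
eef_pos: [0.4882, -0.1286, 0.211]
tcp_rot: [-0.0, 0.197, 0.98, 0.0]
ft_force: [0.3, 0.1, 0.0]
finger_gap: 0.765
grip_force: 0.0
```

>>> jog_arm(
  motion=[
    {"wx": 0, "wy": 0, "wz": -10, "dx": 0, "dy": 0, "dz": 0, "hand": 65},
    {"wx": 0, "wy": 0, "wz": -10, "dx": 0, "dy": 0, "dz": 0, "hand": 65},
    {"wx": 0, "wy": 0, "wz": -10, "dx": 0, "dy": 0, "dz": 0, "hand": 65},
    {"wx": 0, "wy": 0, "wz": -10, "dx": 0, "dy": 0, "dz": 0, "hand": 65},
    {"wx": 0, "wy": 0, "wz": -10, "dx": 0, "dy": 0, "dz": 0, "hand": 65},
    {"wx": 0, "wy": 0, "wz": -10, "dx": 0, "dy": 0, "dz": 0, "hand": 65},
    {"wx": 0, "wy": 0, "wz": -10, "dx": 0, "dy": 0, "dz": 0, "hand": 65},
    {"wx": 0, "wy": 0, "wz": -10, "dx": 0, "dy": 0, "dz": 0, "hand": 65},
    {"wx": 0, "wy": 0, "wz": -10, "dx": 0, "dy": 0, "dz": 0, "hand": 65},
    {"wx": 0, "wy": 0, "wz": -10, "dx": 0, "dy": 0, "dz": 0, "hand": 65},
    {"wx": 0, "wy": 0, "wz": -7, "dx": 0, "dy": 0, "dz": 0, "hand": 65},
    {"wx": 0, "wy": 0, "wz": 0, "dx": 0, "dy": 0, "dz": 0, "hand": 65},
  ],
)

```text
time_s: 4.65
eef_pos: [0.4882, -0.1286, 0.211]
tcp_rot: [-0.0, -0.668, 0.744, 0.0]
ft_force: [-0.5, -0.2, -0.4]
finger_gap: 0.763
grip_force: 0.0
```

```bash
cat >> h.py <<'E'
np.set_printoptions(precision=4,suppress=True)
def shot(name):
    s=observe();p=camera_params("wrist");im=read_camera("wrist");np.savez(name+".npz",im=im,**p)
    T=rot(s["tcp_rot"])
    print(s["time_s"],s["eef_pos"],"yaw",np.degrees(np.arctan2(T[1,0],T[0,0])),"toolz",T[:,2],"q",s["joint_positions"],"gap",s["finger_gap"],"F",s["ft_force"],"grip",s["grip_force"])
    cv2.imwrite(f"pics/{name}.png",im[:,:,::-1]); return s,p,im
E
python3 -c "from h import *; shot('w2')"
```

```text
4.65 [ 0.4882 -0.1286  0.211 ] yaw -96.19081625996668 toolz [-0.0006  0.0001 -1.    ] q [-0.3832  0.2549 -0.2092  1.1073 -0.0001 -1.8459] gap 0.7625879498718939 F [-0.5143 -0.2286 -0.388 ] grip 0.0
```

View pics/w2.png

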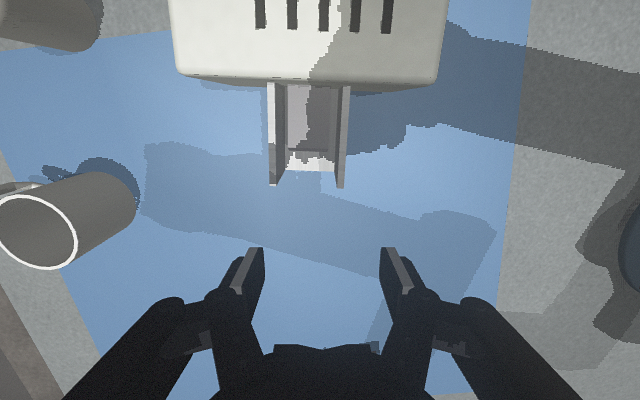

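The cheeks run from rows 85 to 187 at columns 268 and 345. The spigot is between them at columns 288–333, with its end at about row 150. I'll zoom in for the edges.

Run:
```python
from h import *
im=cv2.imread("pics/w2.png")
a=cv2.resize(im[60:195,250:365],None,fx=4.4,fy=4.4,interpolation=cv2.INTER_LANCZOS4)
cv2.imwrite("pics/c2.png",a)
g=cv2.cvtColor(im,cv2.COLOR_BGR2GRAY)
for r in (95,110,125,140,158,175): print(r,list(g[r,262:354]))
```

```text
95 [np.uint8(151), np.uint8(153), np.uint8(153), np.uint8(155), np.uint8(149), np.uint8(201), np.uint8(220), np.uint8(218), np.uint8(218), np.uint8(218), np.uint8(220), np.uint8(224), np.uint8(198), np.uint8(107), np.uint8(98), np.uint8(96), np.uint8(100), np.uint8(101), np.uint8(98), np.uint8(103), np.uint8(99), np.uint8(95), np.uint8(96), np.uint8(115), np.uint8(110), np.uint8(126), np.uint8(169), np.uint8(169), np.uint8(168), np.uint8(166), np.uint8(168), np.uint8(169), np.uint8(169), np.uint8(166), np.uint8(168), np.uint8(168), np.uint8(166), np.uint8(167), np.uint8(168), np.uint8(167), np.uint8(165), np.uint8(169), np.uint8(168), np.uint8(168), np.uint8(166), np.uint8(169), np.uint8(172), np.uint8(111), np.uint8(105), np.uint8(108), np.uint8(107), np.uint8(108), np.uint8(110), np.uint8(108), np.uint8(110), np.uint8(108), np.uint8(107), np.uint8(111), np.uint8(109), np.uint8(106), np.uint8(106), np.uint8(110), np.uint8(109), np.uint8(108), np.uint8(109), np.uint8(107), np.uint8(108), np.uint8(106), np.uint8(109), np.uint8(112), np.uint8(113), np.uint8(113), np.uint8(114), np.uint
[... 6433 characters left out ...]
p.uint8(155), np.uint8(157), np.uint8(156), np.uint8(157), np.uint8(154), np.uint8(155), np.uint8(154), np.uint8(153), np.uint8(153), np.uint8(155), np.uint8(154), np.uint8(153), np.uint8(154), np.uint8(150), np.uint8(172), np.uint8(173), np.uint8(171), np.uint8(172), np.uint8(173), np.uint8(170), np.uint8(174), np.uint8(173), np.uint8(170), np.uint8(173), np.uint8(172), np.uint8(173), np.uint8(177), np.uint8(159), np.uint8(90), np.uint8(85), np.uint8(94), np.uint8(136), np.uint8(134), np.uint8(135), np.uint8(132), np.uint8(134), np.uint8(133), np.uint8(139), np.uint8(173), np.uint8(176), np.uint8(172), np.uint8(169), np.uint8(170), np.uint8(171), np.uint8(172), np.uint8(169), np.uint8(171)]
```

View pics/c2.png

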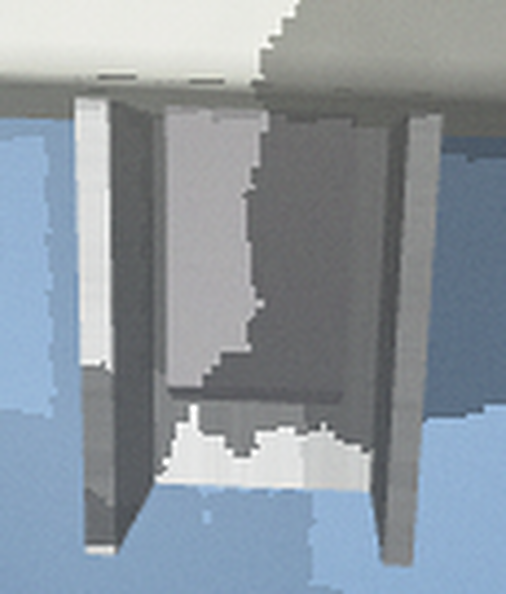

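The spigot's left edge is at column 287.3, its faint right edge at about 330, and both cheek edges are sharp. From these I'll compute the port axis.

Run:
```python
from h import *
p=dict(np.load("w2.npz")); rows=[95,125,140,158,175]
E={"Lo":[266.8,267.5,267.7,268.5,268.8],"Li":[274.3,274.75,275.05,275.3,275.5],"Ri":[342,340.3,339.4,338.3,337.3],"Ro":[349.5,347.5,346.5,345.3,344.4]}
f={}
for k,c in E.items():
    P=np.array([onz(p,(u,r),.092) for u,r in zip(c,rows)]); m=np.polyfit(P[:,1],P[:,0],1); f[k]=m
    print(k,"slope dx/dy",m[0],"deg",np.degrees(m[0]),"x@y=-.19",np.polyval(m,-.19),"res",np.std(np.polyval(m,P[:,1])-P[:,0]))
m=sum(f.values())/4; print("axis",m,[np.polyval(m,y) for y in(-.14,-.19,-.23)])
P=np.array([onz(p,(287.3,r),.081) for r in (95,140)]);print("spigL",P, P[:,0]-np.polyval(m,P[:,1]))
P=np.array([onz(p,(c,r),.081) for c,r in ((330,110),(329,135))]);print("spigR",P, P[:,0]-np.polyval(m,P[:,1]))
for n,uv,z in [("cheekend L",(271,185.5),.092),("cheekend R",(341,187.8),.092),("face @L",(271,82.2),.092),("face@R",(346,86),.092),("spig end",(307,148),.081),
 ("house edge L",(176,71.5),.125),("house edge R",(437,79),.125)]: print(n,onz(p,uv,z))
# nozzle seen in the top view: fine edges
im=cv2.imread("pics/top0.png");t=camera_params("top")
for c in (264,270,276,281): print(c,im[212:242,c].mean(1).astype(int).tolist())
for r in (222,226,230): print(r,im[r,278:294].mean(1).astype(int).tolist())
```

```text
Lo slope dx/dy 0.14515217198099328 deg 8.316606841667998 x@y=-.19 0.527975296404839 res 9.449961327559901e-05
Li slope dx/dy 0.1475910124095175 deg 8.45634210512831 x@y=-.19 0.5219712702064421 res 2.6738432483058396e-05
Ri slope dx/dy 0.1474008829476992 deg 8.44544848940503 x@y=-.19 0.4676048955111316 res 2.1495898461883254e-05
Ro slope dx/dy 0.14430802510561103 deg 8.268240788419437 x@y=-.19 0.46157364259938427 res 6.029056012117137e-05
axis [0.1461 0.5225] [np.float64(0.502086927335997), np.float64(0.49478127618044926), np.float64(0.48893675525601105)]
spigL [[ 0.5081 -0.2222  0.081 ]
 [ 0.5135 -0.1857  0.081 ]] [0.018  0.0181]
spigR [[ 0.4739 -0.2066  0.081 ]
 [ 0.4768 -0.1861  0.081 ]] [-0.0184 -0.0185]
cheekend L [ 0.5322 -0.1493  0.092 ]
cheekend R [ 0.4709 -0.1405  0.092 ]
face @L [ 0.5182 -0.2325  0.092 ]
face@R [ 0.4599 -0.2235  0.092 ]
spig end [ 0.4972 -0.1769  0.081 ]
house edge L [ 0.5747 -0.2431  0.125 ]
house edge R [ 0.4017 -0.2198  0.125 ]
264 [116, 117, 111, 105, 100, 110, 119, 128, 128, 128, 127, 130, 128, 126, 129, 127, 127, 127, 127, 125, 117, 99, 80, 76, 91, 107, 115, 119, 116, 105]
270 [143, 139, 135, 129, 125, 128, 126, 126, 128, 128, 127, 128, 128, 127, 129, 125, 126, 129, 124, 126, 115, 94, 81, 100, 127, 139, 141, 141, 140, 142]
276 [140, 136, 128, 125, 125, 123, 127, 128, 126, 128, 127, 127, 128, 128, 127, 127, 128, 130, 129, 119, 101, 84, 79, 99, 126, 139, 141, 142, 140, 142]
281 [136, 135, 129, 123, 125, 121, 119, 120, 119, 117, 119, 122, 120, 120, 120, 121, 121, 121, 120, 113, 91, 84, 88, 116, 132, 139, 143, 140, 141, 142]
222 [128, 125, 129, 119, 102, 79, 72, 78, 94, 115, 135, 142, 141, 141, 140, 140]
226 [126, 127, 126, 120, 105, 85, 75, 79, 93, 118, 136, 139, 144, 141, 141, 142]
230 [126, 127, 125, 120, 107, 87, 74, 78, 84, 102, 120, 138, 139, 140, 140, 140]
```

The fit is consistent: the spigot half-widths come out at 18.0 and 18.4 mm against 18 true, and the axis is x = 0.5225 + 0.146·y (8.4°). The root is at about (0.489, −0.228). Next I'll go above the nozzle.

>>> jog_arm(
  motion=[
    {"wx": 0, "wy": 0, "wz": 0, "dx": -50.5, "dy": 11.5, "dz": 2, "hand": 65},
    {"wx": 0, "wy": 0, "wz": 0, "dx": -50.5, "dy": 11.5, "dz": 2, "hand": 65},
    {"wx": 0, "wy": 0, "wz": 0, "dx": -50.5, "dy": 11.5, "dz": 2, "hand": 65},
    {"wx": 0, "wy": 0, "wz": 0, "dx": -50.5, "dy": 11.5, "dz": 2, "hand": 65},
    {"wx": 0, "wy": 0, "wz": 0, "dx": -50.5, "dy": 11.5, "dz": 2, "hand": 65},
    {"wx": 0, "wy": 0, "wz": 0, "dx": -50.5, "dy": 11.5, "dz": 2, "hand": 65},
    {"wx": 0, "wy": 0, "wz": -6, "dx": 0, "dy": 0, "dz": 0, "hand": 65},
    {"wx": 0, "wy": 0, "wz": 0, "dx": 0, "dy": 0, "dz": 0, "hand": 65},
  ],
)

```text
time_s: 5.7
eef_pos: [0.4518, 0.1805, 0.1991]
tcp_rot: [-0.0, -0.706, 0.708, -0.0]
ft_force: [0.5, 0.2, -0.3]
finger_gap: 0.759
grip_force: 0.0
```

```bash
python3 -c "from h import *; shot('w3')"
```

```text
5.7 [0.4518 0.1805 0.1991] yaw -90.1739283372431 toolz [-0.0002 -0.0003 -1.    ] q [ 0.2498  0.2261 -0.279   1.066  -0.0002 -1.318 ] gap 0.7591437718912731 F [ 0.484   0.1616 -0.2569] grip 0.0
```

View pics/w3.png

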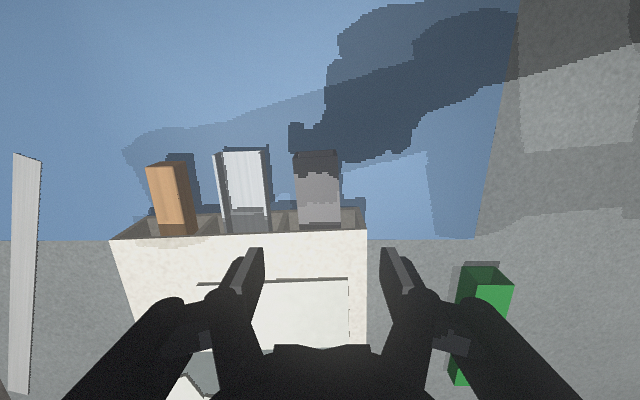

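The nozzle is at columns 294–341, rows 150–227, with its mouth edge near row 151. The channel is at column 245 and the batten at column 175. Now the edge measurements.

Run:
```python
from h import *
d=np.load("w3.npz");p=dict(d);im=d["im"].astype(int)
sat=im.max(2)-im.min(2)
for r in (155,165,180,195,210,222): print(r,"L",sat[r,286:302].tolist(),"R",sat[r,334:348].tolist(),im[r,334:348].mean(1).astype(int).tolist())
for c in (305,318,330): print(c,sat[142:160,c].tolist(),im[142:160,c].mean(1).astype(int).tolist())
```

```text
155 L [53, 52, 53, 52, 52, 53, 52, 43, 9, 8, 9, 9, 6, 6, 5, 6] R [9, 7, 5, 19, 33, 30, 32, 32, 30, 29, 30, 32, 32, 31] [67, 72, 65, 79, 85, 88, 87, 85, 88, 84, 86, 83, 83, 86]
165 L [52, 53, 53, 52, 54, 54, 43, 8, 6, 5, 7, 6, 9, 5, 4, 6] R [7, 3, 5, 5, 30, 29, 29, 26, 56, 55, 55, 55, 54, 52] [79, 79, 78, 77, 86, 87, 85, 83, 148, 150, 148, 145, 149, 148]
180 L [52, 52, 56, 54, 51, 52, 52, 54, 28, 3, 2, 2, 2, 5, 1, 2] R [1, 4, 4, 2, 9, 36, 36, 36, 35, 61, 59, 61, 60, 61] [143, 143, 142, 145, 138, 110, 107, 107, 102, 171, 174, 168, 170, 169]
195 L [61, 59, 59, 60, 53, 50, 51, 52, 52, 57, 4, 2, 2, 2, 2, 3] R [2, 3, 5, 3, 1, 16, 34, 35, 35, 33, 60, 61, 60, 59] [139, 142, 141, 160, 162, 137, 107, 107, 108, 103, 168, 171, 171, 168]
210 L [9, 8, 9, 7, 9, 8, 7, 6, 6, 6, 6, 3, 4, 2, 3, 2] R [2, 4, 3, 2, 2, 1, 2, 6, 3, 6, 8, 6, 5, 4] [154, 156, 157, 156, 157, 156, 130, 120, 115, 118, 122, 124, 122, 124]
222 L [5, 5, 3, 4, 7, 8, 9, 9, 9, 8, 7, 9, 8, 1, 3, 2] R [2, 2, 3, 3, 2, 3, 4, 6, 7, 6, 7, 5, 4, 9] [100, 99, 100, 98, 99, 98, 99, 123, 125, 122, 122, 122, 130, 125]
305 [31, 31, 31, 33, 32, 32, 32, 30, 31, 10, 6, 8, 6, 8, 7, 7, 7, 9] [89, 90, 88, 81, 87, 88, 88, 84, 87, 76, 80, 81, 84, 79, 81, 75, 83, 84]
318 [29, 29, 32, 32, 29, 27, 31, 32, 22, 6, 5, 5, 7, 5, 8, 4, 3, 7] [88, 85, 84, 85, 85, 84, 84, 85, 80, 79, 79, 78, 79, 78, 80, 79, 81, 80]
330 [30, 32, 30, 30, 30, 30, 31, 17, 4, 6, 7, 6, 5, 6, 7, 8, 6, 6] [85, 85, 87, 86, 83, 89, 87, 76, 81, 79, 78, 81, 78, 71, 77, 79, 80, 80]
```

Run:
```python
from h import *
p=dict(np.load("w3.npz"));f=[]
for rc in ([(165,292.3),(180,294),(195,295.5),(222,298.5)],[(165,337.5),(180,338.35),(195,339.1),(210,339.75),(222,340.5)]):
    P=np.array([onz(p,(c,r),.05) for r,c in rc]);m=np.polyfit(P[:,1],P[:,0],1);f.append(m);print(m,np.degrees(np.arctan(m[0])),np.polyval(m,.18))
m=sum(f)/2;print("mid",m,np.polyval(m,[.14,.18]))
for r,c in ((150.6,305),(149.9,318),(149.1,330)): print(onz(p,(c,r),.01))
# bystanders/rack edge
print("rack front L,R",onz(p,(110,240.5),.065),onz(p,(366.5,229),.065))
print("channel right edge",onz(p,(268,170),.03))
```

```text
[-0.0699  0.4921] -4.000367066531898 0.4794698963005937
[-0.0668  0.4477] -3.82423504839734 0.43565444609537635
mid [-0.0684  0.4699] [0.4603 0.4576]
[0.4712 0.145  0.01  ]
[0.4569 0.1443 0.01  ]
[0.4437 0.1435 0.01  ]
rack front L,R [0.6662 0.226  0.065 ] [0.4086 0.2139 0.065 ]
channel right edge [0.5093 0.162  0.03  ]
```

The nozzle lies at −3.9°, with its mouth at (0.460, 0.144), sticking out about 72 mm. I'll turn, open to 56 mm and descend.

>>> jog_arm(
  motion=[
    {"wx": 0, "wy": 0, "wz": -4, "dx": 0, "dy": 0, "dz": 0, "hand": 56},
    {"wx": 0, "wy": 0, "wz": 0, "dx": 5, "dy": -6, "dz": 20, "hand": 56},
    {"wx": 0, "wy": 0, "wz": 0, "dx": 0, "dy": 0, "dz": 37, "hand": 56},
    {"wx": 0, "wy": 0, "wz": 0, "dx": 0, "dy": 0, "dz": 40, "hand": 56},
    {"wx": 0, "wy": 0, "wz": 0, "dx": 0, "dy": 0, "dz": 40, "hand": 56},
    {"wx": 0, "wy": 0, "wz": 0, "dx": 0, "dy": 0, "dz": 20, "hand": 56},
    {"wx": 0, "wy": 0, "wz": 0, "dx": 0, "dy": 0, "dz": 0, "hand": 56},
  ],
)

```text
time_s: 6.62
eef_pos: [0.457, 0.1741, 0.0409]
tcp_rot: [0.002, 0.73, -0.684, -0.001]
ft_force: [-0.0, -0.0, 0.4]
finger_gap: 0.655
grip_force: 0.0
```

>>> jog_arm(
  motion=[
    {"wx": 0, "wy": 0, "wz": 0, "dx": 0, "dy": 0, "dz": 0, "hand": 35},
    {"wx": 0, "wy": 0, "wz": 0, "dx": 0, "dy": 0, "dz": 0, "hand": 35},
    {"wx": 0, "wy": 0, "wz": 0, "dx": 0, "dy": 0, "dz": 0, "hand": 35},
    {"wx": 0, "wy": 0, "wz": 0, "dx": 0, "dy": 0, "dz": 0, "hand": 35},
  ],
  force=40,
)

```text
time_s: 7.12
eef_pos: [0.4591, 0.1755, 0.0429]
tcp_rot: [-0.001, 0.731, -0.683, 0.001]
ft_force: [-0.5, 0.2, 2.5]
finger_gap: 0.508
grip_force: 44.4
```

>>> jog_arm(
  motion=[
    {"wx": 0, "wy": 0, "wz": 0, "dx": 5, "dy": 0, "dz": -3, "hand": 35},
    {"wx": 0, "wy": 0, "wz": 0, "dx": 20, "dy": 0, "dz": 0, "hand": 35},
    {"wx": 0, "wy": 0, "wz": 0, "dx": 25, "dy": 0, "dz": 0, "hand": 35},
    {"wx": 0, "wy": 0, "wz": 0, "dx": 25, "dy": 0, "dz": 0, "hand": 35},
    {"wx": 0, "wy": 0, "wz": 0, "dx": 25, "dy": 0, "dz": 0, "hand": 35},
    {"wx": 0, "wy": 0, "wz": 0, "dx": 25, "dy": 0, "dz": 0, "hand": 35},
    {"wx": 0, "wy": 0, "wz": 0, "dx": 12, "dy": 0, "dz": 0, "hand": 35},
    {"wx": 0, "wy": 0, "wz": 0, "dx": 0, "dy": 0, "dz": 6, "hand": 35},
    {"wx": 0, "wy": 0, "wz": 0, "dx": 0, "dy": 0, "dz": 4, "hand": 35},
    {"wx": 0, "wy": 0, "wz": 0, "dx": 0, "dy": 0, "dz": 2, "hand": 35},
    {"wx": 0, "wy": 0, "wz": 0, "dx": 0, "dy": 0, "dz": 0, "hand": 35},
  ],
)

```text
time_s: 8.5
eef_pos: [0.4675, 0.0393, 0.0331]
tcp_rot: [0.0, 0.731, -0.682, -0.0]
ft_force: [-0.2, 0.7, -1.1]
finger_gap: 0.509
grip_force: 44.2
```

```bash
python3 -c "
from h import *
shot('w4')
cv2.imwrite('pics/t4.png',read_camera('top')[120:280,180:440,::-1].repeat(3,0).repeat(3,1))"
```

```text
8.5 [0.4675 0.0393 0.0331] yaw -86.0480782897996 toolz [-0.0004  0.0001 -1.    ] q [-0.0515  0.3699 -0.5704  0.6309  0.     -1.6913] gap 0.5093122119341932 F [-0.2204  0.6525 -1.0567] grip 44.21674847602844
```

View pics/w4.png

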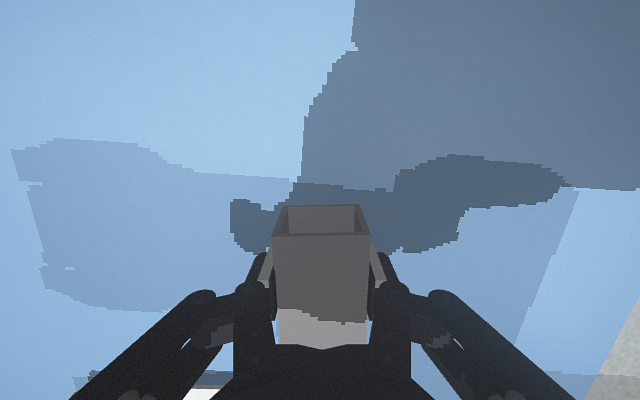

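The nozzle is held straight with its mouth rim at rows 205–235, columns 273–371. I'll lower the last bit and let go.

>>> jog_arm(
  motion=[
    {"wx": 0, "wy": 0, "wz": 0, "dx": 0, "dy": 0, "dz": 1, "hand": 35},
    {"wx": 0, "wy": 0, "wz": 0, "dx": 0, "dy": 0, "dz": 0, "hand": 60},
    {"wx": 0, "wy": 0, "wz": 0, "dx": 0, "dy": 0, "dz": 0, "hand": 60},
    {"wx": 0, "wy": 0, "wz": 0, "dx": 0, "dy": 0, "dz": 0, "hand": 60},
    {"wx": 0, "wy": 0, "wz": 0, "dx": 0, "dy": 0, "dz": -4, "hand": 60},
    {"wx": 0, "wy": 0, "wz": 0, "dx": -25, "dy": 0, "dz": 0, "hand": 60},
    {"wx": 0, "wy": 0, "wz": 0, "dx": -25, "dy": 0, "dz": 0, "hand": 60},
    {"wx": 0, "wy": 0, "wz": 0, "dx": -25, "dy": 0, "dz": 0, "hand": 60},
    {"wx": 0, "wy": 0, "wz": 0, "dx": -8, "dy": 0, "dz": 0, "hand": 60},
    {"wx": 0, "wy": 0, "wz": 0, "dx": 0, "dy": 0, "dz": 0, "hand": 60},
  ],
)

```text
time_s: 9.85
eef_pos: [0.4622, 0.1215, 0.0364]
tcp_rot: [0.0, 0.731, -0.682, 0.0]
ft_force: [-0.1, -0.6, -0.7]
finger_gap: 0.703
grip_force: 0.0
```

```bash
python3 -c "from h import *; shot('w5')"
```

```text
9.85 [0.4622 0.1215 0.0364] yaw -86.06611881655999 toolz [ 0.0002 -0.0005 -1.    ] q [ 0.1245  0.3787 -0.5446  0.6473 -0.0006 -1.5149] gap 0.703349585459194 F [-0.1062 -0.5741 -0.7062] grip 0.0
```

View pics/w5.png

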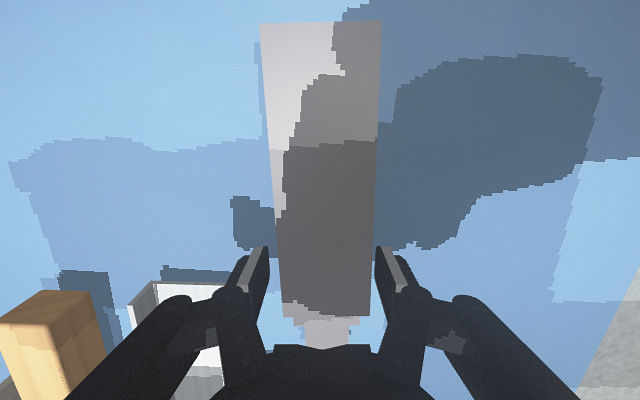

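The nozzle lies flat and released, with its mouth rim at row 23 (columns 260–381) and its body end at about row 315. Next I'll compute its pose relative to the tool, and check the camera bias.

Run:
```python
from h import *
s=observe();T=rot(s["tcp_rot"])
p=dict(np.load("w5.npz"));im=p.pop("im").astype(int);sat=im.max(2)-im.min(2)
L=[];Rr=[]
for r in range(40,240,20):
    l=sat[r,245:300]; q=sat[r,350:395]
    thl=(np.median(l[:8])+np.median(l[-8:]))/2; thr=(np.median(q[:8])+np.median(q[-6:]))/2
    i=np.where(l>thl)[0].max(); a=245+i+(l[i]-thl)/(l[i]-l[i+1]); j=np.where(q>thr)[0].min(); b=350+j-(q[j]-thr)/(q[j]-q[j-1])
    A=T.T@(onz(p,(a,r),.04)-s["eef_pos"])*1e3;B=T.T@(onz(p,(b,r),.04)-s["eef_pos"])*1e3
    print(r,round(a,1),round(b,1),A[:2],B[:2],"mid",(A[1]+B[1])/2,"w",B[1]-A[1])
for c in (270,300,345,370):
    col=sat[10:36,c];print(c,col.tolist())
print("mouth tool xy",T.T@(onz(p,(320,22.5),.04)-s["eef_pos"])*1e3)
# held picture w4: rim corners, top edge
p=dict(np.load("w4.npz"));im=p["im"].astype(int);sat=im.max(2)-im.min(2)
for r in (240,246): print(r,sat[r,264:284].tolist(),im[r,264:284].mean(1).astype(int).tolist(),sat[r,362:382].tolist(),im[r,362:382].mean(1).astype(int).tolist())
```

```text
40 259.5 380.8 [106.032  -23.5469] [106.0915  20.0332] mid -1.756861454254878 w 43.58013728229452
60 261.4 380.1 [ 99.5404 -23.3168] [99.6019 20.2532] mid -1.5318053411273418 w 43.570051022433276
80 262.7 379.4 [ 92.7683 -23.302 ] [92.8322 20.4723] mid -1.4148627998526777 w 43.77424518293088
100 264.6 378.4 [ 85.6977 -23.0684] [85.7636 20.5665] mid -1.2509495557709212 w 43.63495751840942
120 266.4 377.5 [ 78.3082 -22.8226] [78.3762 20.7073] mid -1.057680454918481 w 43.52989905616219
140 268.0 376.7 [ 70.5775 -22.671 ] [70.648  20.9302] mid -0.8703921039688733 w 43.60116832266982
160 269.5 375.7 [ 62.4816 -22.5354] [62.5545 21.0509] mid -0.7422149726786564 w 43.58630918116577
180 271.4 375.1 [ 53.9941 -22.2615] [54.0697 21.3509] mid -0.45532378498518966 w 43.61239226881791
200 273.5 374.4 [ 45.0861 -21.8526] [45.1642 21.6204] mid -0.11608303046000934 w 43.47298910331034
220 274.5 373.4 [ 35.7242 -21.932 ] [35.8056 21.7696] mid -0.08119531331347218 w 43.701570181864504
270 [69, 72, 70, 69, 71, 71, 71, 70, 69, 70, 69, 70, 75, 23, 6, 6, 8, 7, 5, 7, 9, 5, 7, 7, 6, 8]
300 [67, 68, 67, 67, 
[... 237 characters left out ...]
4, 8, 7, 5, 6, 4, 4, 5, 6]
mouth tool xy [111.5249  -1.8046  -3.5845]
240 [37, 40, 40, 39, 39, 37, 40, 14, 3, 5, 6, 5, 6, 7, 5, 6, 5, 6, 5, 5] [103, 101, 101, 101, 103, 101, 100, 96, 94, 94, 93, 92, 92, 92, 91, 90, 94, 93, 90, 92] [4, 4, 5, 5, 4, 6, 2, 4, 17, 37, 37, 39, 40, 37, 37, 37, 38, 39, 39, 39] [90, 94, 93, 91, 91, 95, 89, 90, 96, 99, 100, 94, 98, 101, 97, 99, 100, 100, 96, 97]
246 [39, 36, 39, 37, 37, 13, 5, 6, 6, 6, 4, 5, 7, 4, 6, 4, 6, 5, 6, 4] [101, 99, 97, 93, 95, 100, 102, 101, 94, 94, 96, 97, 90, 92, 94, 95, 90, 94, 94, 92] [3, 2, 4, 2, 4, 3, 3, 4, 2, 5, 2, 3, 20, 37, 39, 37, 36, 37, 38, 37] [90, 91, 89, 91, 92, 90, 90, 86, 99, 104, 102, 101, 101, 94, 97, 100, 101, 97, 97, 99]
```

>>> jog_arm(
  motion=[
    {"wx": 0, "wy": 0, "wz": 1, "dx": -3, "dy": 0, "dz": 5, "hand": 60},
    {"wx": 0, "wy": 0, "wz": 0, "dx": 0, "dy": 0, "dz": 0, "hand": 35},
    {"wx": 0, "wy": 0, "wz": 0, "dx": 0, "dy": 0, "dz": 0, "hand": 35},
    {"wx": 0, "wy": 0, "wz": 0, "dx": 0, "dy": 0, "dz": 0, "hand": 35},
    {"wx": 0, "wy": 0, "wz": 0, "dx": 0, "dy": 0, "dz": 0, "hand": 35},
    {"wx": 0, "wy": 0, "wz": 0, "dx": 0, "dy": 0, "dz": 0, "hand": 35},
  ],
  force=60,
)

```text
time_s: 10.65
eef_pos: [0.4618, 0.1244, 0.0312]
tcp_rot: [0.0, 0.725, -0.689, -0.0]
ft_force: [-0.5, 0.1, -0.8]
finger_gap: 0.508
grip_force: 60.4
```

```bash
cat >> h.py <<'E'
def noz(s,p,im,z,rows=range(40,240,20)):
    T=rot(s["tcp_rot"]);im=im.astype(int);sat=im.max(2)-im.min(2);o=[]
    for r in rows:
        l=sat[r,245:300]; q=sat[r,350:395]
        thl=(np.median(l[:8])+np.median(l[-8:]))/2; thr=(np.median(q[:8])+np.median(q[-6:]))/2
        i=np.where(l>thl)[0].max(); a=245+i+(l[i]-thl)/(l[i]-l[i+1]); j=np.where(q>thr)[0].min(); b=350+j-(q[j]-thr)/(q[j]-q[j-1])
        A=T.T@(onz(p,(a,r),z)-s["eef_pos"])*1e3;B=T.T@(onz(p,(b,r),z)-s["eef_pos"])*1e3
        o.append((A[0],(A[1]+B[1])/2,B[1]-A[1]))
    o=np.array(o); m=np.polyfit(o[:,0],o[:,1],1); print("mid y = %.4f x + %.2f"%tuple(m),"width",o[:,2].mean(),"res",np.std(np.polyval(m,o[:,0])-o[:,1]))
    c=sat[8:40,318]; k=np.where(c>(c[0]+c[-1])/2)[0].max(); print("mouth row",8+k+.5,"tool xyz",T.T@(onz(p,(318,8+k+.5),z)-s["eef_pos"])*1e3)
E
python3 -c "
from h import *
s,p,im=shot('w6');noz(s,p,im,.04)"
```

```text
10.65 [0.4618 0.1244 0.0312] yaw -87.11073558781891 toolz [-0.0001 -0.0001 -1.    ] q [ 0.1305  0.3871 -0.5488  0.6351 -0.0001 -1.4907] gap 0.5075499072306052 F [-0.5154  0.0654 -0.8309] grip 60.36977291107178
mid y = -0.0290 x + -0.98 width 43.64029965986419 res 0.028817585681900976
mouth row 27.5 tool xyz [109.1942  -2.371   -8.7795]
```

Gripped. The apparent tilt in the camera (−0.029) likely includes camera bias, so I'll align the nozzle to the port within the same camera. Next: lift 45 mm, turn to yaw −100° and line up short of the cheeks.

>>> jog_arm(
  motion=[
    {"wx": 0, "wy": 0, "wz": 0, "dx": 0, "dy": 0, "dz": -20, "hand": 35},
    {"wx": 0, "wy": 0, "wz": 0, "dx": 0, "dy": 0, "dz": -25, "hand": 35},
    {"wx": 0, "wy": 0, "wz": 6.5, "dx": 0, "dy": 0, "dz": 0, "hand": 35},
    {"wx": 0, "wy": 0, "wz": 6.4, "dx": 0, "dy": 0, "dz": 0, "hand": 35},
    {"wx": 0, "wy": 0, "wz": 0, "dx": 20, "dy": -20.5, "dz": 0, "hand": 35},
    {"wx": 0, "wy": 0, "wz": 0, "dx": 20, "dy": -20.5, "dz": 0, "hand": 35},
    {"wx": 0, "wy": 0, "wz": 0, "dx": 20, "dy": -20.5, "dz": 0, "hand": 35},
    {"wx": 0, "wy": 0, "wz": 0, "dx": 20, "dy": -20.5, "dz": 0, "hand": 35},
    {"wx": 0, "wy": 0, "wz": 0, "dx": 0, "dy": 0, "dz": 0, "hand": 35},
  ],
)

```text
time_s: 11.82
eef_pos: [0.5302, 0.03, 0.0764]
tcp_rot: [0.0, -0.642, 0.767, -0.001]
ft_force: [-0.8, -0.2, -0.6]
finger_gap: 0.509
grip_force: 60.7
```

```bash
python3 -c "
from h import *
s,p,im=shot('w7');noz(s,p,im,s['eef_pos'][2]+.0088)
T=rot(s['tcp_rot']);print('to go (tool mm)',T.T@(np.array([.5143,-.0495,.0762])-s['eef_pos'])*1e3)"
```

```text
11.825 [0.5302 0.03   0.0764] yaw -100.15071956666192 toolz [ 0.0016 -0.0004 -1.    ] q [-0.0627  0.4149 -0.3559  0.7983 -0.0003 -1.4563] gap 0.508555250336481 F [-0.7933 -0.2275 -0.6089] grip 60.67197918891907
mid y = -0.0291 x + -1.21 width 43.6289389583192 res 0.04248856287077212
mouth row 38.5 tool xyz [105.6119  -2.6111  -8.7854]
to go (tool mm) [81.11    1.6685  0.2243]
```

Run:
```python
from h import *
for n in ("w6","w7"):
    im=np.load(n+".npz")["im"].astype(int);sat=im.max(2)-im.min(2)
    for c in (290,318,350): print(n,c,sat[5:46,c].tolist())
    for r in (50,130,220): print(r,[ (lambda v:(np.where(v<30)[0].min()+240,np.where(v<30)[0].max()+240))(sat[r,240:400])])
```

```text
w6 290 [69, 69, 70, 75, 3, 5, 6, 7, 7, 7, 6, 5, 8, 7, 5, 3, 6, 8, 5, 4, 2, 3, 4, 5, 3, 5, 3, 5, 6, 5, 4, 5, 5, 5, 6, 6, 5, 6, 3, 5, 4]
w6 318 [68, 71, 73, 7, 7, 4, 7, 7, 5, 5, 4, 5, 4, 4, 5, 6, 6, 4, 4, 4, 5, 8, 6, 5, 5, 5, 4, 5, 5, 5, 4, 5, 2, 5, 3, 2, 3, 3, 4, 4, 5]
w6 350 [72, 54, 4, 8, 7, 9, 4, 6, 5, 7, 7, 5, 8, 7, 6, 4, 6, 5, 6, 6, 6, 6, 4, 7, 4, 5, 7, 6, 5, 5, 6, 4, 6, 4, 4, 3, 5, 5, 3, 4, 4]
50 [(np.int64(251), np.int64(376))]
130 [(np.int64(259), np.int64(374))]
220 [(np.int64(268), np.int64(371))]
w7 290 [70, 68, 71, 74, 5, 5, 7, 5, 8, 7, 6, 6, 9, 6, 6, 8, 6, 4, 7, 5, 8, 5, 4, 5, 6, 5, 7, 6, 7, 5, 5, 4, 5, 5, 5, 5, 3, 4, 3, 4, 6]
w7 318 [45, 44, 46, 4, 3, 3, 5, 5, 6, 4, 3, 5, 4, 6, 5, 2, 4, 5, 3, 5, 6, 4, 4, 5, 5, 4, 3, 5, 4, 2, 4, 3, 3, 3, 1, 2, 1, 1, 1, 1, 4]
w7 350 [46, 48, 2, 4, 4, 4, 4, 3, 3, 6, 3, 5, 4, 5, 4, 3, 4, 4, 2, 2, 3, 4, 2, 3, 1, 6, 2, 2, 4, 1, 3, 3, 4, 5, 2, 2, 3, 4, 2, 3, 4]
50 [(np.int64(251), np.int64(376))]
130 [(np.int64(259), np.int64(373))]
220 [(np.int64(268), np.int64(370))]
```

The nozzle hasn't moved in the grip; its mouth is at row 7.5 in both pictures, which puts it 115.6 mm ahead of the TCP. I'll advance until the mouth is about 13 mm between the cheeks, short of the spigot, and check there.

>>> jog_arm(
  motion=[
    {"wx": 0, "wy": 0, "wz": 0, "dx": 25, "dy": 2, "dz": 0, "hand": 35},
    {"wx": 0, "wy": 0, "wz": 0, "dx": 25, "dy": 0, "dz": 0, "hand": 35},
    {"wx": 0, "wy": 0, "wz": 0, "dx": 15, "dy": 0, "dz": 0, "hand": 35},
    {"wx": 0, "wy": 0, "wz": 0, "dx": 10, "dy": 0, "dz": 0, "hand": 35},
    {"wx": 0, "wy": 0, "wz": 0, "dx": 0, "dy": 0, "dz": 0, "hand": 35},
  ],
)

```text
time_s: 12.5
eef_pos: [0.5136, -0.0421, 0.0763]
tcp_rot: [0.0, -0.643, 0.766, 0.0]
ft_force: [0.7, 0.2, -0.7]
finger_gap: 0.509
grip_force: 60.7
```

Run:
```python
from h import *
s,p,im=shot('w8')
im=im.astype(int);sat=im.max(2)-im.min(2);g=im.mean(2).astype(int)
for r in (3,15,25,35,45,55,65): print(r,"L",g[r,220:266].tolist(),"\n   R",g[r,362:402].tolist())
for r in (15,55): print("sat",r,sat[r,220:266].tolist(),sat[r,362:402].tolist())
```

```text
12.5 [ 0.5136 -0.0421  0.0763] yaw -100.03857783747799 toolz [-0.      0.0003 -1.    ] q [-0.2051  0.3893 -0.3974  0.7842  0.0003 -1.6007] gap 0.5089722496828023 F [ 0.714   0.2079 -0.7008] grip 60.65537095069885
3 L [114, 100, 99, 103, 101, 101, 103, 100, 102, 102, 99, 99, 98, 101, 98, 98, 96, 98, 100, 100, 99, 98, 99, 101, 100, 104, 100, 102, 101, 101, 102, 100, 100, 101, 102, 99, 92, 93, 121, 124, 124, 126, 126, 125, 126, 124] 
   R [125, 125, 105, 88, 90, 90, 89, 88, 88, 88, 87, 85, 86, 84, 86, 89, 87, 86, 88, 84, 87, 89, 89, 88, 89, 90, 91, 86, 87, 86, 80, 158, 158, 159, 157, 155, 156, 156, 158, 154]
15 L [230, 174, 101, 94, 103, 100, 101, 106, 104, 103, 101, 100, 99, 103, 102, 103, 105, 104, 105, 104, 101, 101, 101, 100, 100, 97, 96, 133, 170, 169, 171, 169, 168, 169, 170, 169, 175, 169, 173, 171, 171, 172, 171, 173, 172, 172] 
   R [118, 118, 117, 118, 118, 119, 119, 114, 115, 118, 119, 121, 115, 117, 117, 120, 97, 86, 89, 88, 87, 85, 90, 86, 87, 85, 87, 85, 88, 87, 117, 153, 148, 151, 149, 152, 150, 155, 151, 150]
25 L [226, 229, 208, 108, 100, 92, 101, 103, 96, 103, 100, 101
[... 1922 characters left out ...]
121, 125, 123, 121, 121, 121, 121, 122, 125, 123, 122, 125, 121, 123, 117, 121, 120, 120, 122, 122, 125, 123, 124, 123, 124, 125, 121, 122, 123, 123]
sat 15 [1, 2, 6, 5, 4, 6, 4, 4, 5, 4, 3, 3, 5, 3, 3, 5, 5, 5, 5, 4, 2, 2, 3, 2, 5, 2, 3, 3, 2, 3, 0, 3, 2, 3, 3, 4, 1, 3, 3, 2, 1, 3, 1, 2, 3, 4] [1, 1, 1, 3, 2, 2, 4, 6, 2, 3, 2, 3, 3, 4, 2, 3, 1, 3, 2, 3, 1, 3, 2, 2, 1, 3, 2, 0, 2, 1, 1, 3, 2, 4, 4, 2, 2, 2, 2, 1]
sat 55 [70, 66, 51, 21, 4, 6, 6, 3, 7, 7, 7, 7, 7, 5, 6, 5, 7, 5, 4, 4, 7, 7, 6, 3, 4, 5, 4, 7, 4, 5, 5, 4, 1, 4, 4, 3, 2, 3, 3, 5, 3, 4, 4, 4, 5, 5] [1, 2, 1, 0, 2, 3, 1, 1, 5, 4, 3, 2, 4, 4, 3, 3, 2, 1, 3, 4, 1, 4, 1, 1, 2, 2, 1, 21, 47, 44, 43, 43, 42, 43, 44, 43, 42, 45, 43, 46]
```

View pics/w8.png

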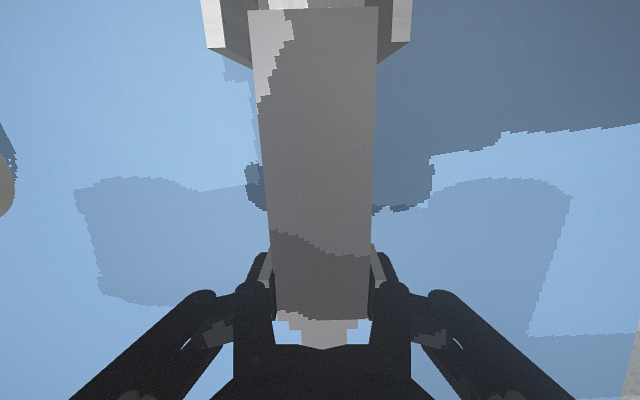

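The mouth is between the cheeks, with the cheek ends at rows 42–68 on both sides and the rim at row 8. Now the nozzle's offset and angle relative to the cheek gap.

```bash
cat > rel.py <<'E'
from h import *
def fit(p,rc,z):
    P=np.array([(onz(p,(c,r),z)) for r,c in rc]);return P
def rel(s,p,CL,CR,NL,NR,zn,zc=.092):
    T=rot(s["tcp_rot"]);m=[]
    for rc,z in ((CL,zc),(CR,zc),(NL,zn),(NR,zn)):
        P=(fit(p,rc,z)-s["eef_pos"])@T*1e3; k=np.polyfit(P[:,0]-100,P[:,1],1); m.append(k)
    m=np.array(m);print("cheek L,R, noz L,R (slope, y@x=100):\n",m)
    c=(m[0]+m[1])/2;n=(m[2]+m[3])/2;print("gap",m[1,1]-m[0,1],"width",m[3,1]-m[2,1],"cheeks-nozzle: slope deg",np.degrees(c[0]-n[0]),"y@100",c[1]-n[1])
E
python3 - <<'E'
from rel import *
s=observe();p=dict(np.load("w8.npz"))
rel(s,p,[(15,221.07),(25,222.3),(35,223.6),(45,224.85)],[(3,392.5),(15,392),(25,391.5),(35,391.05)],
 [(15,247),(25,248),(35,249),(45,250.05),(55,251.05),(65,252.05)],[(15,377.85),(25,377.35),(35,377.05),(45,376.75),(55,376.3)],.0851)
T=rot(s["tcp_rot"])
print("mouth",T.T@(onz(p,(315,8),.0851)-s["eef_pos"])*1e3)
print("cheek end L,R",[T.T@(onz(p,c,.092)-s["eef_pos"])*1e3 for c in ((215,47),(402,41.5))])
im=p["im"].astype(int);print([im[34:56,c].mean(1).astype(int).tolist() for c in (215,400)],[im[0:16,c].mean(1).astype(int).tolist() for c in (300,350)])
E
```

```text
cheek L,R, noz L,R (slope, y@x=100):
 [[ -0.0289 -32.3977]
 [ -0.0297  21.0633]
 [ -0.0301 -25.8178]
 [ -0.0232  17.7995]]
gap 53.46100755408679 width 43.61730259270588 cheeks-nozzle: slope deg -0.14951480210306597 y@100 -1.6580396915466
mouth [114.9057  -3.465   -8.8599]
cheek end L,R [array([102.2182, -35.7286, -15.756 ]), array([103.7929,  24.5627, -15.7537])]
[[225, 223, 226, 226, 226, 225, 225, 226, 226, 225, 226, 228, 230, 215, 107, 113, 109, 108, 196, 188, 190, 191], [158, 157, 159, 157, 158, 158, 161, 148, 85, 89, 90, 88, 88, 92, 122, 124, 124, 124, 124, 122, 123, 123]] [[208, 210, 208, 209, 209, 209, 211, 212, 192, 115, 113, 119, 120, 117, 122, 116], [120, 124, 124, 125, 124, 124, 124, 116, 118, 117, 117, 115, 120, 118, 119, 120]]
```

The angle matches within 0.15°, and the nozzle must shift 1.6 mm along −y. I'll correct that and advance 14 mm, still before the spigot end at 55 mm. The cheek lines' shift then tells me the true axis direction in the tool frame.

>>> jog_arm(
  motion=[
    {"wx": 0, "wy": 0, "wz": 0, "dx": 0, "dy": -1.6, "dz": 0, "hand": 35},
    {"wx": 0, "wy": 0, "wz": 0, "dx": 7, "dy": 0, "dz": 0, "hand": 35},
    {"wx": 0, "wy": 0, "wz": 0, "dx": 7, "dy": 0, "dz": 0, "hand": 35},
    {"wx": 0, "wy": 0, "wz": 0, "dx": 0, "dy": 0, "dz": 0, "hand": 35},
    {"wx": 0, "wy": 0, "wz": 0, "dx": 0, "dy": 0, "dz": 0, "hand": 35},
  ],
)

```text
time_s: 13.18
eef_pos: [0.5128, -0.0562, 0.0763]
tcp_rot: [0.0, -0.643, 0.766, 0.0]
ft_force: [0.3, 0.1, -1.1]
finger_gap: 0.507
grip_force: 60.7
```

```bash
cat >> rel.py <<'E'
def edge(g,r,guess,w=4):
    """subpixel step position near guess in row r: strongest gradient, then level crossing between plateaus"""
    a=g[r,int(guess)-w-3:int(guess)+w+4].astype(float);x0=int(guess)-w-3
    k=np.argmax(np.abs(np.convolve(a,[1,1,-1,-1],"valid"))[1:-1])+2.5  # between k,k+1
    k=int(k);lo,hi=a[max(k-3,0):k-0].mean(),a[k+2:k+5].mean();f=np.clip((a[k-1:k+3]-hi)/(lo-hi),0,1).sum()
    return x0+k-1.5+f
def auto(s,p,im,rows,gl,gr,nl,nr,zn):
    g=im.astype(int).mean(2)
    q=[[(r,edge(g,r,a+b*r)) for r in rows] for a,b in (gl,gr,nl,nr)]
    for k in q: print([round(c,1) for _,c in k])
    rel(s,p,*q,zn)
E
python3 - <<'E'
from rel import *
s,p,im=shot('w9')
G=((219.2,.126),(392.6,-.045),(245.5,.1),(378.4,-.037))
auto(s,p,im,range(14,42,4),(G[0][0]+3.7,.126),(G[1][0]+3.7,-.045),G[2],G[3],s["eef_pos"][2]+.0088)
g=im.astype(int).mean(2).astype(int)
for r in (15,40,60): print(r,g[r,215:256].tolist(),g[r,370:402].tolist())
E
```

```text
13.175 [ 0.5128 -0.0562  0.0763] yaw -100.02561003260716 toolz [-0.      0.0001 -1.    ] q [-0.2323  0.3902 -0.3959  0.7847  0.0001 -1.6281] gap 0.5074525672144133 F [ 0.2786  0.1182 -1.0774] grip 60.654505491256714
[np.float64(225.1), np.float64(225.6), np.float64(226.1), np.float64(226.6), np.float64(227.1), np.float64(227.6), np.float64(228.1)]
[np.float64(396.3), np.float64(396.1), np.float64(395.7), np.float64(395.5), np.float64(395.5), np.float64(395.3), np.float64(395.1)]
[np.float64(247.1), np.float64(247.5), np.float64(247.8), np.float64(248.4), np.float64(248.4), np.float64(249.1), np.float64(249.3)]
[np.float64(377.7), np.float64(377.6), np.float64(377.6), np.float64(377.2), np.float64(377.3), np.float64(377.1), np.float64(377.1)]
cheek L,R, noz L,R (slope, y@x=100):
 [[ -0.0322 -31.164 ]
 [ -0.032   22.298 ]
 [ -0.0234 -25.9537]
 [ -0.0327  17.7828]]
gap 53.46195843403595 width 43.736508931233 cheeks-nozzle: slope deg -0.2304118592447639 y@100 -0.3475000344260746
15 [227, 225, 225, 226, 225, 224, 224, 224, 227, 232, 176, 100, 89, 102, 101, 105, 102, 101, 101, 101, 103, 98
[... 227 characters left out ...]
 156]
40 [222, 223, 224, 222, 223, 223, 224, 224, 224, 224, 223, 226, 230, 175, 102, 97, 99, 103, 99, 102, 102, 100, 103, 102, 101, 100, 99, 102, 99, 103, 101, 103, 97, 93, 93, 174, 174, 175, 176, 173, 174] [119, 122, 117, 119, 116, 118, 122, 98, 85, 86, 87, 90, 88, 86, 87, 89, 89, 87, 88, 88, 90, 89, 92, 89, 87, 143, 164, 165, 161, 162, 161, 163]
60 [228, 229, 228, 230, 228, 229, 230, 229, 229, 228, 230, 229, 230, 230, 231, 239, 122, 95, 104, 104, 107, 104, 103, 104, 106, 104, 106, 106, 106, 104, 104, 106, 107, 107, 104, 102, 96, 176, 183, 180, 178] [123, 123, 122, 119, 120, 118, 114, 92, 91, 88, 91, 90, 91, 91, 90, 87, 88, 90, 91, 89, 90, 90, 91, 81, 140, 159, 159, 156, 158, 156, 161, 157]
```

The cheek lines shifted by 1.235 mm for a 1.67 mm tool shift. So the port axis truly runs at slope −0.03 in the tool frame, as the nozzle does, and I'll advance with a matching −y component. I'll trim −0.2° and start onto the spigot.

>>> jog_arm(
  motion=[
    {"wx": 0, "wy": 0, "wz": -0.2, "dx": 0, "dy": 0, "dz": 0, "hand": 35},
    {"wx": 0, "wy": 0, "wz": 0, "dx": 4, "dy": -0.1, "dz": 0, "hand": 35},
    {"wx": 0, "wy": 0, "wz": 0, "dx": 4, "dy": -0.1, "dz": 0, "hand": 35},
    {"wx": 0, "wy": 0, "wz": 0, "dx": 4, "dy": -0.1, "dz": 0, "hand": 35},
    {"wx": 0, "wy": 0, "wz": 0, "dx": 0, "dy": 0, "dz": 0, "hand": 35},
  ],
)

```text
time_s: 13.85
eef_pos: [0.5111, -0.0684, 0.0763]
tcp_rot: [-0.0, -0.644, 0.765, -0.0]
ft_force: [-1.1, 0.1, -0.6]
finger_gap: 0.508
grip_force: 60.6
```

Run:
```python
from rel import *
s,p,im=shot('w10')
auto(s,p,im,range(14,50,4),(223.2,.126),(396.7,-.045),(245.5,.1),(378.4,-.037),s["eef_pos"][2]+.0088)
g=im.astype(int).mean(2).astype(int)
print([g[0:20,c].tolist() for c in (290,340)])
```

```text
13.85 [ 0.5111 -0.0684  0.0763] yaw -99.8465452936158 toolz [ 0.     -0.0001 -1.    ] q [-0.256   0.3898 -0.3966  0.7843 -0.0001 -1.655 ] gap 0.507747182611222 F [-1.1335  0.0617 -0.6347] grip 60.64875841140747
[np.float64(226.7), np.float64(227.1), np.float64(227.4), np.float64(227.8), np.float64(228.4), np.float64(228.8), np.float64(229.5), np.float64(229.8), np.float64(230.1)]
[np.float64(397.5), np.float64(397.3), np.float64(397.1), np.float64(396.8), np.float64(396.8), np.float64(396.5), np.float64(396.3), np.float64(396.0), np.float64(395.8)]
[np.float64(247.2), np.float64(247.5), np.float64(247.7), np.float64(248.3), np.float64(248.5), np.float64(249.2), np.float64(249.4), np.float64(249.8), np.float64(250.1)]
[np.float64(377.7), np.float64(377.6), np.float64(377.6), np.float64(377.4), np.float64(377.4), np.float64(377.0), np.float64(377.1), np.float64(376.7), np.float64(376.8)]
cheek L,R, noz L,R (slope, y@x=100):
 [[ -0.0196 -30.8668]
 [ -0.0296  22.6637]
 [ -0.0247 -25.9613]
 [ -0.0307  17.7561]]
gap 53.5304277017415 width 43.71737016669297 cheeks-nozzle: slope deg 0.17939472140524473 y@100 0.0010095491717390104
[[175, 176, 177, 171, 173, 172, 174, 173, 176, 118, 177, 177, 175, 176, 173, 176, 174, 173, 174, 173], [116, 114, 114, 115, 116, 114, 119, 114, 115, 118, 116, 120, 116, 116, 117, 117, 117, 118, 116, 120]]
```

It's centred at 0.00 mm and 8 mm onto the spigot with no force. Continuing.

>>> jog_arm(
  motion=[
    {"wx": 0, "wy": 0, "wz": 0, "dx": 5, "dy": -0.1, "dz": 0, "hand": 35},
    {"wx": 0, "wy": 0, "wz": 0, "dx": 5, "dy": -0.2, "dz": 0, "hand": 35},
    {"wx": 0, "wy": 0, "wz": 0, "dx": 5, "dy": -0.1, "dz": 0, "hand": 35},
    {"wx": 0, "wy": 0, "wz": 0, "dx": 5, "dy": -0.1, "dz": 0, "hand": 35},
    {"wx": 0, "wy": 0, "wz": 0, "dx": 0, "dy": 0, "dz": 0, "hand": 35},
  ],
)

```text
time_s: 14.52
eef_pos: [0.5082, -0.0882, 0.0763]
tcp_rot: [-0.0, -0.644, 0.765, -0.0]
ft_force: [0.3, 0.4, -0.7]
finger_gap: 0.507
grip_force: 60.6
```

Run:
```python
from rel import *
s,p,im=shot('w11')
auto(s,p,im,range(14,60,4),(224.7,.13),(398.7,-.045),(245.5,.1),(378.4,-.037),s["eef_pos"][2]+.0088)
g=im.astype(int).mean(2).astype(int)
print([g[0:20,c].tolist() for c in (290,340)])
```

```text
14.525 [ 0.5082 -0.0882  0.0763] yaw -99.84902943563458 toolz [ 0.0001 -0.0001 -1.    ] q [-0.2949  0.3899 -0.3963  0.7844 -0.0001 -1.6938] gap 0.5067419824592003 F [ 0.2541  0.4406 -0.7126] grip 60.648897886276245
[np.float64(226.6), np.float64(227.1), np.float64(227.4), np.float64(227.8), np.float64(228.4), np.float64(228.9), np.float64(229.5), np.float64(229.8), np.float64(230.5), np.float64(230.8), np.float64(231.1), np.float64(231.6)]
[np.float64(397.5), np.float64(397.4), np.float64(397.0), np.float64(396.8), np.float64(396.8), np.float64(396.5), np.float64(396.4), np.float64(396.1), np.float64(395.8), np.float64(395.5), np.float64(395.3), np.float64(395.3)]
[np.float64(247.1), np.float64(247.5), np.float64(247.7), np.float64(248.3), np.float64(248.5), np.float64(249.1), np.float64(249.4), np.float64(249.8), np.float64(250.1), np.float64(250.5), np.float64(251.1), np.float64(251.4)]
[np.float64(377.7), np.float64(377.5), np.float64(377.5), np.float64(377.4), np.float64(377.3), np.float64(377.3), np.float64(377.2), np.float64(377.0), np.float64(376.7), np.float64(376.6), np.float64(376.3), np.float64(376.4)]
cheek L,R, noz L,R (slope, y@x=100):
 [[ -0.0249 -30.8227]
 [ -0.0277  22.649 ]
 [ -0.0271 -25.9459]
 [ -0.0288  17.7392]]
gap 53.47166788566808 width 43.68505649062264 cheeks-nozzle: slope deg 0.09345896176601255 y@100 0.016498874814740105
[[168, 172, 168, 170, 171, 169, 171, 172, 171, 170, 172, 171, 171, 173, 173, 172, 173, 175, 174, 173], [114, 116, 118, 114, 115, 116, 116, 115, 115, 117, 113, 115, 116, 118, 116, 115, 119, 118, 119, 118]]
```

>>> jog_arm(
  motion=[
    {"wx": 0, "wy": 0, "wz": 0, "dx": 5, "dy": -0.1, "dz": 0, "hand": 35},
    {"wx": 0, "wy": 0, "wz": 0, "dx": 5, "dy": -0.2, "dz": 0, "hand": 35},
    {"wx": 0, "wy": 0, "wz": 0, "dx": 5, "dy": -0.1, "dz": 0, "hand": 35},
    {"wx": 0, "wy": 0, "wz": 0, "dx": 5, "dy": -0.1, "dz": 0, "hand": 35},
    {"wx": 0, "wy": 0, "wz": 0, "dx": 3, "dy": -0.1, "dz": 0, "hand": 35},
    {"wx": 0, "wy": 0, "wz": 0, "dx": 0, "dy": 0, "dz": 0, "hand": 35},
  ],
)

```text
time_s: 15.32
eef_pos: [0.5049, -0.1108, 0.0763]
tcp_rot: [0.0, -0.644, 0.765, -0.0]
ft_force: [-0.7, 0.7, -1.9]
finger_gap: 0.505
grip_force: 60.6
```

>>> jog_arm(
  motion=[
    {"wx": 0, "wy": 0, "wz": 0, "dx": 2, "dy": -0.1, "dz": 0, "hand": 35},
    {"wx": 0, "wy": 0, "wz": 0, "dx": 0, "dy": 0, "dz": 0, "hand": 35},
  ],
)

```text
time_s: 15.58
eef_pos: [0.5047, -0.1126, 0.0763]
tcp_rot: [-0.0, -0.644, 0.765, -0.0]
ft_force: [-0.2, 0.1, -1.0]
finger_gap: 0.506
grip_force: 60.6
```

>>> jog_arm(
  motion=[
    {"wx": 0, "wy": 0, "wz": 0, "dx": 1.5, "dy": 0, "dz": 0, "hand": 35},
    {"wx": 0, "wy": 0, "wz": 0, "dx": 0, "dy": 0, "dz": 0, "hand": 35},
  ],
)

```text
time_s: 15.82
eef_pos: [0.5044, -0.1141, 0.0763]
tcp_rot: [-0.0, -0.644, 0.765, -0.0]
ft_force: [-0.1, 0.3, -0.5]
finger_gap: 0.505
grip_force: 60.6
```

No contact yet, so I'll continue in small steps until the rim stops on the face.

>>> jog_arm(
  motion=[
    {"wx": 0, "wy": 0, "wz": 0, "dx": 1, "dy": 0, "dz": 0, "hand": 35},
    {"wx": 0, "wy": 0, "wz": 0, "dx": 0, "dy": 0, "dz": 0, "hand": 35},
  ],
)

```text
time_s: 16.08
eef_pos: [0.5043, -0.1145, 0.0763]
tcp_rot: [0.001, -0.644, 0.765, 0.0]
ft_force: [-0.3, 2.5, -1.7]
finger_gap: 0.51
grip_force: 60.7
```

>>> jog_arm(
  motion=[
    {"wx": 0, "wy": 0, "wz": 0, "dx": 1, "dy": 0, "dz": 0, "hand": 35},
    {"wx": 0, "wy": 0, "wz": 0, "dx": 0, "dy": 0, "dz": 0, "hand": 35},
  ],
)

```text
time_s: 16.32
eef_pos: [0.5042, -0.1145, 0.0763]
tcp_rot: [0.001, -0.644, 0.765, 0.001]
ft_force: [1.3, 5.6, 1.0]
finger_gap: 0.508
grip_force: 60.6
```

Run:
```python
from rel import *
s,p,im=shot('w12')
print("predicted mouth-root (m):", s["eef_pos"]+rot(s["tcp_rot"])@np.array([.1153,-.0045,0])-np.array([.4891,-.229,.0763]))
sat=im.astype(int);print([sat[0:14,c].mean(1).astype(int).tolist() for c in (290,340)])
```

```text
16.325 [ 0.5042 -0.1145  0.0763] yaw -99.76453636589218 toolz [ 0.0008  0.0033 -1.    ] q [-0.3479  0.3923 -0.3925  0.7864  0.0034 -1.7483] gap 0.5077294377940473 F [1.3215 5.6138 1.0154] grip 60.600056648254395
predicted mouth-root (m): [ 0.      0.0001 -0.0004]
[[123, 120, 119, 121, 122, 125, 120, 125, 118, 153, 149, 152, 149, 153], [98, 98, 99, 99, 100, 95, 99, 95, 91, 93, 95, 93, 93, 94]]
```

The rim has met the face: the TCP stopped, force is rising, and the predicted mouth-to-root offset is about 0. A small firm push, then release and lift away.

>>> jog_arm(
  motion=[
    {"wx": 0, "wy": 0, "wz": 0, "dx": 1, "dy": 0, "dz": 0, "hand": 35},
    {"wx": 0, "wy": 0, "wz": 0, "dx": 0, "dy": 0, "dz": 0, "hand": 35},
    {"wx": 0, "wy": 0, "wz": 0, "dx": 0, "dy": 0, "dz": 0, "hand": 50},
    {"wx": 0, "wy": 0, "wz": 0, "dx": 0, "dy": 0, "dz": 0, "hand": 70},
    {"wx": 0, "wy": 0, "wz": 0, "dx": 0, "dy": 0, "dz": 0, "hand": 70},
    {"wx": 0, "wy": 0, "wz": 0, "dx": 0, "dy": 0, "dz": 0, "hand": 70},
  ],
)

```text
time_s: 17.12
eef_pos: [0.5039, -0.1173, 0.0763]
tcp_rot: [-0.0, -0.644, 0.765, -0.0]
ft_force: [-0.1, -0.5, -0.1]
finger_gap: 0.822
grip_force: 0.0
```

>>> jog_arm(
  motion=[
    {"wx": 0, "wy": 0, "wz": 0, "dx": 0, "dy": 0, "dz": -10, "hand": 70},
    {"wx": 0, "wy": 0, "wz": 0, "dx": 0, "dy": 0, "dz": -20, "hand": 70},
    {"wx": 0, "wy": 0, "wz": 0, "dx": 0, "dy": 0, "dz": -40, "hand": 70},
    {"wx": 0, "wy": 0, "wz": 0, "dx": 0, "dy": 0, "dz": -40, "hand": 70},
    {"wx": 0, "wy": 0, "wz": 0, "dx": -40, "dy": 0, "dz": -30, "hand": 70},
    {"wx": 0, "wy": 0, "wz": 0, "dx": 0, "dy": 0, "dz": 0, "hand": 70},
  ],
)

```text
time_s: 17.88
eef_pos: [0.5128, -0.0765, 0.2199]
tcp_rot: [0.002, -0.645, 0.764, -0.003]
ft_force: [-0.7, -0.3, -0.9]
finger_gap: 0.823
grip_force: 0.0
```

Run:
```python
from rel import *
s,p,im=shot('w13')
# predicted pixels of the mouth rim's top edge at the face, tip of body, and the profile along the nozzle axis
root=np.array([.4891,-.229,0]);out=np.array([.1445,.9895,0])
for d in (0,.005,.085,.130,.143,.185): print(d,[proj(p,root+out*d+np.array([0,0,z])).round(1).tolist() for z in (.085,.069)])
g=im.astype(int).mean(2).astype(int)
u,v=proj(p,root+np.array([0,0,.085]));u=int(u);v=int(v)
for c in (u-12,u,u+12): print(c,v-10,g[max(v-10,0):v+16,c].tolist())
sat=im.astype(int).max(2)-im.astype(int).min(2)
for d in (.09,.11,.125):
    u,v=proj(p,root+out*d+np.array([0,0,.085]));r=int(round(v));lo=sat[r,int(u)-40:int(u)+41];k=np.where(lo<20)[0];print("row",r,"pred mid",u,"grey",int(u)-40+k.min(),int(u)-40+k.max())
u,v=proj(p,root+out*.185+np.array([0,0,.069]));print("tip col",sat[int(v)-15:int(v)+15,int(u)].tolist(),int(v)-15)
```

```text
17.875 [ 0.5128 -0.0765  0.2199] yaw -99.64525615038218 toolz [ 0.0063 -0.0014 -1.    ] q [-0.2707  0.2711 -0.1641  1.1292  0.0003 -1.6731] gap 0.822682053817846 F [-0.6783 -0.2543 -0.9198] grip 0.0
0 [[321.8, 7.9], [321.9, 14.1]]
0.005 [[321.9, 15.4], [322.0, 21.1]]
0.085 [[323.9, 121.6], [323.9, 120.5]]
0.13 [[324.9, 171.9], [324.8, 168.0]]
0.143 [[325.2, 185.3], [325.1, 180.8]]
0.185 [[326.0, 226.1], [325.8, 219.7]]
309 -3 [106, 104, 104, 104, 106, 105, 106, 108, 104, 108, 110, 152, 150, 151, 154, 154, 150, 152, 148, 153, 152, 150, 153]
321 -3 [104, 105, 105, 105, 105, 103, 104, 104, 103, 101, 125, 129, 147, 149, 151, 151, 152, 151, 149, 150, 154, 153, 154]
333 -3 [87, 89, 88, 89, 90, 83, 88, 87, 88, 93, 79, 82, 101, 101, 97, 100, 101, 106, 101, 98, 105, 103, 103]
row 127 pred mid 324.0632257088901 grey 300 349
row 150 pred mid 324.5015233909926 grey 301 348
row 167 pred mid 324.81561653796217 grey 302 348
tip col [4, 5, 7, 4, 4, 4, 4, 4, 7, 4, 6, 4, 7, 3, 6, 15, 58, 58, 56, 56, 55, 58, 54, 58, 57, 58, 58, 57, 58, 57] 204
```

It's released, but the rim edge reads 1–2 mm off in this view, partly because of the droop. I'll make sure with a gentle nudge on the tip's end face with closed fingers, starting from behind the tip.

>>> jog_arm(
  motion=[
    {"wx": 0, "wy": 0, "wz": 0, "dx": -29, "dy": 1.4, "dz": 0, "hand": 0},
    {"wx": 0, "wy": 0, "wz": 0, "dx": -29, "dy": 1.4, "dz": 0, "hand": 0},
    {"wx": 0, "wy": 0, "wz": 0, "dx": 0, "dy": 0, "dz": 40, "hand": 0},
    {"wx": 0, "wy": 0, "wz": 0, "dx": 0, "dy": 0, "dz": 40, "hand": 0},
    {"wx": 0, "wy": 0, "wz": 0, "dx": 0, "dy": 0, "dz": 40, "hand": 0},
    {"wx": 0, "wy": 0, "wz": 0, "dx": 0, "dy": 0, "dz": 34, "hand": 0},
    {"wx": 0, "wy": 0, "wz": 0, "dx": 0, "dy": 0, "dz": 0, "hand": 0},
    {"wx": 0, "wy": 0, "wz": 0, "dx": 0, "dy": 0, "dz": 0, "hand": 0},
  ],
)

```text
time_s: 18.92
eef_pos: [0.518, -0.0204, 0.0629]
tcp_rot: [-0.0, -0.644, 0.765, -0.0]
ft_force: [0.3, 0.8, -0.4]
finger_gap: 0.002
grip_force: 0.0
```

>>> jog_arm(
  motion=[
    {"wx": 0, "wy": 0, "wz": 0, "dx": 5, "dy": 0, "dz": 0, "hand": 0},
    {"wx": 0, "wy": 0, "wz": 0, "dx": 4, "dy": 0, "dz": 0, "hand": 0},
    {"wx": 0, "wy": 0, "wz": 0, "dx": 2, "dy": 0, "dz": 0, "hand": 0},
    {"wx": 0, "wy": 0, "wz": 0, "dx": 0, "dy": 0, "dz": 0, "hand": 0},
  ],
)

```text
time_s: 19.42
eef_pos: [0.5161, -0.031, 0.0626]
tcp_rot: [0.0, -0.644, 0.765, -0.0]
ft_force: [0.8, -0.4, 0.8]
finger_gap: 0.002
grip_force: 0.0
```

>>> jog_arm(
  motion=[
    {"wx": 0, "wy": 0, "wz": 0, "dx": 2, "dy": 0, "dz": 0, "hand": 0},
    {"wx": 0, "wy": 0, "wz": 0, "dx": 0, "dy": 0, "dz": 0, "hand": 0},
  ],
)

```text
time_s: 19.68
eef_pos: [0.5156, -0.0328, 0.0623]
tcp_rot: [-0.0, -0.644, 0.765, -0.0]
ft_force: [0.1, -0.9, 0.4]
finger_gap: 0.001
grip_force: 0.0
```

>>> jog_arm(
  motion=[
    {"wx": 0, "wy": 0, "wz": 0, "dx": 1.5, "dy": 0, "dz": 0, "hand": 0},
    {"wx": 0, "wy": 0, "wz": 0, "dx": 0, "dy": 0, "dz": 0, "hand": 0},
  ],
)

```text
time_s: 19.92
eef_pos: [0.5156, -0.0333, 0.0623]
tcp_rot: [0.001, -0.644, 0.765, 0.001]
ft_force: [1.3, 5.4, 0.0]
finger_gap: 0.003
grip_force: 2.4
```

>>> jog_arm(
  motion=[
    {"wx": 0, "wy": 0, "wz": 0, "dx": 1.5, "dy": 0, "dz": 0, "hand": 0},
    {"wx": 0, "wy": 0, "wz": 0, "dx": 0, "dy": 0, "dz": 0, "hand": 0},
  ],
)

```text
time_s: 20.18
eef_pos: [0.5156, -0.0334, 0.0624]
tcp_rot: [0.002, -0.645, 0.764, 0.002]
ft_force: [2.2, 9.7, 0.6]
finger_gap: -0.001
grip_force: 4.7
```

>>> jog_arm(
  motion=[
    {"wx": 0, "wy": 0, "wz": 0, "dx": 1, "dy": 0, "dz": 0, "hand": 0},
    {"wx": 0, "wy": 0, "wz": 0, "dx": 0, "dy": 0, "dz": 0, "hand": 0},
  ],
)

```text
time_s: 20.42
eef_pos: [0.5156, -0.0335, 0.0624]
tcp_rot: [0.003, -0.645, 0.764, 0.002]
ft_force: [2.8, 12.8, 0.8]
finger_gap: -0.004
grip_force: 6.1
```

It's at a hard stop: 13 N with no travel. I'll back off and check once from the same viewpoint.

>>> jog_arm(
  motion=[
    {"wx": 0, "wy": 0, "wz": 0, "dx": -5, "dy": 0, "dz": 0, "hand": 0},
    {"wx": 0, "wy": 0, "wz": 0, "dx": -20, "dy": 0, "dz": 0, "hand": 0},
    {"wx": 0, "wy": 0, "wz": 0, "dx": 0, "dy": 0, "dz": -40, "hand": 0},
    {"wx": 0, "wy": 0, "wz": 0, "dx": 0, "dy": 0, "dz": -40, "hand": 0},
    {"wx": 0, "wy": 0, "wz": 0, "dx": 0, "dy": 0, "dz": -40, "hand": 0},
    {"wx": 0, "wy": 0, "wz": 0, "dx": 34, "dy": -1, "dz": -37, "hand": 0},
    {"wx": 0, "wy": 0, "wz": 0, "dx": 34, "dy": -1, "dz": 0, "hand": 0},
    {"wx": 0, "wy": 0, "wz": 0, "dx": 0, "dy": 0, "dz": 0, "hand": 0},
  ],
)

```text
time_s: 21.42
eef_pos: [0.5095, -0.0818, 0.2198]
tcp_rot: [-0.0, -0.643, 0.766, -0.001]
ft_force: [-1.0, 0.0, -0.5]
finger_gap: 0.002
grip_force: 0.0
```

Run:
```python
from rel import *
s,p,im=shot('w14')
def meas(p,im):
    root=np.array([.4891,-.229,0]);out=np.array([.1445,.9895,0]);g=im.astype(int).mean(2).astype(int);sat=im.astype(int).max(2)-im.astype(int).min(2)
    u,v=proj(p,root+np.array([0,0,.085]));print("face@85 pred",u,v)
    for c in (-12,12): print(g[:26,int(u)+c].tolist())
    W=[]
    for d in (.09,.125):
        q=proj(p,root+out*d+np.array([0,0,.085]));r=int(round(q[1]));w=edge(sat,r,q[0]-24,7),edge(sat,r,q[0]+24,7);W.append((r,w,w[1]-w[0]))
    q=proj(p,root+out*.185+np.array([0,0,.065]));col=sat[:,int(q[0])];k=int(q[1])-15+np.where(col[int(q[1])-15:int(q[1])+15]>30)[0].min()-.5
    print(W,"tip row",k,"-> dist from root at z=.069/.060",[(onz(p,(q[0],k),z)-root)@out for z in (.069,.060)])
    print("expected widths",[abs(np.subtract(*[proj(p,root+out*d+np.array([a*.9895,-a*.1445,.085]))[0] for a in (-.022,.022)])) for d in (.09,.125)])
for n in ("w13","w14"):
    d=dict(np.load(n+".npz"));print(n);meas(d,d["im"])
```

```text
21.425 [ 0.5095 -0.0818  0.2198] yaw -100.01484115004546 toolz [ 0.0007 -0.0023 -1.    ] q [-0.2809  0.2707 -0.1646  1.1341 -0.002  -1.6769] gap 0.002249320254984332 F [-0.9832  0.0225 -0.5302] grip 0.0
w13
face@85 pred 321.76286520324766 7.897569330110821
[106, 104, 104, 104, 106, 105, 106, 108, 104, 108, 110, 152, 150, 151, 154, 154, 150, 152, 148, 153, 152, 150, 153, 152, 153, 152]
[87, 89, 88, 89, 90, 83, 88, 87, 88, 93, 79, 82, 101, 101, 97, 100, 101, 106, 101, 98, 105, 103, 103, 104, 101, 99]
[(127, (np.float64(299.35227272727275), np.float64(349.07943925233644)), np.float64(49.727166525063694)), (167, (np.float64(301.2931034482759), np.float64(348.79378531073445)), np.float64(47.50068186245858))] tip row 219.5 -> dist from root at z=.069/.060 [np.float64(0.18482147477164848), np.float64(0.18870085962428043)]
expected widths [np.float64(50.01518267249776), np.float64(47.79103116822921)]
w14
face@85 pred 316.6715149774445 16.941080439823125
[111, 157, 137, 120, 107, 108, 110, 111, 111, 107, 107, 108, 106, 105, 110, 113, 112, 111, 110, 113, 156, 156, 156, 153, 153, 156]
[107, 105, 99, 92, 89, 93, 87, 90, 90, 87, 91, 92, 89, 91, 90, 89, 94, 90, 92, 86, 83, 105, 104, 106, 103, 101]
[(134, (np.float64(295.5), np.float64(344.81775700934577)), np.float64(49.31775700934577)), (173, (np.float64(298.0576923076923), np.float64(344.77840909090907)), np.float64(46.720716783216744))] tip row 224.5 -> dist from root at z=.069/.060 [np.float64(0.18452109698956767), np.float64(0.18857148373479687)]
expected widths [np.float64(49.58661953060101), np.float64(47.41015482466918)]
```

The tip sits 184.5 mm from the root against 185 nominal, it hasn't moved since the nudge, and the robot is clear. Handing in.

```bash
python3 -c "
from rig import *
print(close_job())"
```

```text
the job is handed in; nothing more can be done
None
```

The nozzle is on the spigot, pushed to a hard stop against the housing and let go, and I've handed the job in at about 21 s. No verdict came back, but my last measurement put the tip 184.5 mm from the spigot root against 185 mm nominal.

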